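Park a tube at the top of the saw's loading ramp

TASK

A length of steel tube waits on the sloping loading ramp of the saw, held only by two stop fingers. Lay the wedge chock on the ramp's middle plank, sloping nose to the tube, and push it slowly up under the tube's low side until the tube is pressed firmly against the back rail (at least 6 N, but never more than 20 N on the rail). Then let go and swing the hand lever right over towards you so the stop fingers fold down and the chock alone keeps the tube snug against the rail; do not disturb the other loose things on the bench.

Things in the scene. Friction and masses are not known exactly. Their poses are not given: they have to be found in the camera images.
- ramp: sloping wooden loading ramp, fixed, 262 long (x) x 278 wide (y) mm, three planks with two 17 mm gaps. Origin: on the bench under its middle; x uphill (away from the robot at yaw 0), y left, z up. The deck rises 10 degrees along x: its top is at z = 45 mm + 0.176 x (22 mm at the low end, 68 mm at the high end). Middle plank 122 mm wide (y = -61 to +61 mm)
- back_rail: dark steel angle, 236 mm long along y, standing square on the deck near its high end and fixed there; where along the ramp differs from time to time. Origin: on the deck at the middle of the foot of its front face (the one that looks downhill, 46 mm high). Axes as the ramp's: x uphill, y left, z up, not sloped. A tube tight against it has its centre at x = -28 mm in this frame
- tube: plain steel tube, 48.4 mm outside diameter, 200 mm long, 0.5 to 0.85 kg. Origin: its centre; y is the tube's axis and lies across the ramp (x and z turn as it rolls). At the start it rests on the deck against the stop fingers, 6 to 20 mm short of the back rail, and rolls freely: pushing it up the deck with the chock takes 3 to 7 N, until it meets the rail
- chock: beech wedge chock with thin rubber sole, 83 x 46 x 44 mm high, 0.16 kg, loose on the bench left or right of the ramp. Origin: centre of its underside; x to its thin end, z up. Upright back at x = -40 mm, flat top from there to x = +2 mm, then a flat 45 degree face down to a 3 mm high blunt nose at x = +43 mm. Its flanks (y = +-23 mm) are parallel and can be gripped
- chock_face (a point): middle of the chock's 45 degree face (chock x = +22, z = 23 mm). In use the sole lies flat on the deck (nose tilted up 10 degrees), x uphill; with the face on the tube the chock's origin is 56 mm downhill of the tube's centre, along the deck. Once the tube meets the rail, a push of 14 to 16 N along the deck sets it there with 7 to 15 N (the sole rubs, friction 0.5 to 0.7); bearing down on the chock takes about as much off the push
- stops (a joint): hinge of the stop shaft: 0 = both stop fingers stand square on the deck, 1.45 rad = folded down flush with it (end stop); starts at 0 to 0.12, stays where it is left (friction 0.2 N m, 2 to 3 N at the knob). Axis along the ramp's y at ramp x = 11, z = 38 mm. The fingers stand at ramp y = +-70 mm, 30 mm above the deck, 11 mm wide
- lever_knob (a point): centre of the black knob (21 mm thick, 26 mm long) at the end of the hand lever, 88 mm from the shaft axis, at the ramp's right side (ramp y = -152 mm). At joint 0 the lever leans 25 degrees uphill of upright; as the joint grows it swings over the top to the low side (ramp -x) and ends 58 degrees past upright, knob about 85 mm above the bench
- wood_offcut: plain rectangular pine offcut, 60 x 115 x 30 mm, loose on the bench on the other side of the ramp; origin under its centre. Leave alone
- masking_tape: roll of masking tape, 100 mm across, 25 mm high, lying flat to the right; origin under its centre. Leave alone
- tape_measure: pocket tape measure, 75 x 89 x 34 mm, to the left; origin under its centre. Leave alone
Things that resemble listed ones, but are neither listed nor needed, are in the scene too. Leave any green look-alike of the chock alone.

How it is judged (in metres and radians):
On the way, in this order (a step that is already met when the one before it is completed fails the run):
1. with the stop fingers still up, the chock under the tube's low side presses the tube against the back rail with at least 6 N (contact force between tube and back_rail above 6 N and contact force between chock and tube above 3 N and value of joint stops below 0.3 rad), for 0.2 s.
2. the stop fingers are folded down with the tube still against the back rail (value of joint stops above 1.3 rad and x of tube in the frame of back_rail above -0.0305 m), for 0.2 s.
At the end, for the whole second after the job is handed in: the stop fingers are folded down (joint above 1.3 rad); the tube lies along the back rail within 2.5 mm of it (and 3.5 degrees), down on the deck; the chock sits on its sole against the tube; both are at rest (all of step 2 and z of tube in the frame of ramp below 0.084 m and angle between the y axis of tube and the y axis of back_rail, either way round below 0.06 rad and contact force between chock and tube above 0.2 N and angle between chock's own z axis and vertical below 0.25 rad and linear speed of each of tube, chock below 0.005 m/s); the robot touches nothing.
It fails at once if the tube is pressed against the back rail with more than 20 N (contact force between tube and back_rail above 20 N).
It fails at once if the tube gets away down the ramp (x of tube in the frame of ramp below 0.015 m).
It fails at once if the wood offcut, the masking tape or the tape measure is moved by more than 20 mm (distance of any of wood_offcut, masking_tape, tape_measure from where it was at the start of the episode above 0.02 m).
It also fails if it takes over 72 s, if anything falls off the work surface, if the arm or the gripper's body presses on something with over 40 N, if the wrist force passes 120 N, or if a joint passes its speed limit or range.

ROBOT

A 6-joint arm with a two-finger parallel gripper is mounted at the origin on a cart in front of the work surface, level with it; the furniture and walls round the work are solid. World frame = base frame: x ahead of the robot, y to its left, z up, the work surface at z = 0. Lengths are in mm, angles in degrees, forces in N, time in s.
With the tool pointing down it reaches from about 425 to 950 mm from the base axis. Payload 14.7 kg.
Tool frame: the origin (TCP) lies where the fingers leave the gripper's body, on its centre line; the fingertips stand 73 mm ahead of it and the grasp point (between the pads) lies arm.hold_point_z ahead of it (arm.hold_point_z is the distance from the TCP to the grasp point, in mm); z points along the fingers, y is the direction in which the jaws open and shut (so a half turn about z gives the same grasp; the last joint's range is limited). The gripper opens to 85 mm and grips with 20 to 120 N. Pads are 22 mm wide; open, the fingers measure 114 mm over their backs; the gripper's body (76 mm by 85 mm) begins 54 mm behind the grasp point. The pads swing forward as they close: fully open they stand 13 mm farther back than shut.
Start: joints at [69.408, 27.513, 91.461, -0, 61.026, -2.67], TCP at [199.996, 618.461, 303.897] pointing down, gripper open.
Joint ranges: [-157.49, 157.49], [-46.99, 117.5], [13.45, 153.17], [-89.5, 269.5], [5.16, 153.95], [-167.48, 167.48]. Speed limits (degrees/s): [108.29, 108.29, 136.94, 172.46, 172.46, 172.46].

INTERFACE

Orientations are given as a 3x3 rotation matrix whose columns are the frame's x, y, z axes.
In Python, from workcell import monitor, viewer, workorder, arm gives the robot as it stands.
- The arm moves only by the tool step_arm, never from a script. Its argument "motion" is a list of rows, each an object with "delta_pos": the shift along the tool's x, y, z in m, a list of three; "delta_rot": the turn, a rotation vector about the tool's x, y, z in rad, a list of three; "jaw": the finger opening in m, from 0 to 0.0854. In form: [{"delta_pos": [tx, ty, tz], "delta_rot": [rx, ry, rz], "jaw": jaw}, ...]. A call has 1 to 10 rows; each row shifts and turns the pose as measured when the row begins, along the tool's axes as they then stand; what a row does not reach is not made up. A row lasts 1/12 s, in which the tool goes at most 41.7 mm and 7.16 degrees, less where a joint would pass 70% of its speed; a pose out of reach is approached as far as the arm can. A call is refused whole if a number of a shift passes 0.0417 or a number of a turn 0.125, either way. A call with a gripper value outside its range is refused whole. The fingers move at their own pace and stop on an object; "squeeze" is the grip in N (left out, the last holds). Time passes only in rows, so rows that do not move let the fingers close. It gives the time, the measured TCP pose, the force and the opening at its end, in the units of the state.
- monitor.sense(): the state, without advancing time (a new reading comes with each control period).
- viewer.snapshot(name): name is "scene" or "side" or "wrist"; returns a dict with "color" (420x560x3 uint8, blue, green, red), "fx", "fy", "cx", "cy" (pixels), "eye" and "attitude" of the camera in the world. Camera axes: x right, y down, z forward; pixel columns grow to the right and rows downward; lengths in mm; the calibration is good to about 2 mm. The wrist camera is an equidistant fisheye: a pixel r from the principal point sees the ray r / f radians off the axis. A picture is of the moment at which its call begins. There is no depth.
- workorder.close_job(): hands the job in, once; it reports no verdict.
The state is a dict: "time": time; "joints": joint angles; "joint_velocities": joint speeds; "joint_efforts": joint torques, N m; "position": TCP position; "ee_rot": TCP orientation; "contact_force": force on the tool from outside, world axes, zero at the start; "ft_torque": the same for the moment, N m; "gripper_width": opening from 0.0 (shut) to 1.0 (fully open).
Only numpy, scipy, OpenCV 4.12 (cv2) and the standard library are available. Lean on these libraries where they do the work, as an engineer would, in place of code of your own. Each camera call takes 0.05 s, during which the arm holds its last target.

## Working session

There is one attempt and no reset: what is moved stays moved. The work goes in short steps, Python scripts to look and compute and a tool call to move; the robot and the scene stay as the last step left them, time stands still between calls to the robot, and variables do not carry over. Pictures are saved under pics/ and viewed, and the job is handed in when it is done.

Besides the shell and the picture viewer there is one more tool, called after ">>>" as name(argument=value, ...) on one line, values as JSON. step_arm: Moves the arm, as the interface text tells. Its arguments: {"type":"object","properties":{"motion":{"type":"array","items":{"type":"object","properties":{"delta_pos":{"type":"array","items":{"type":"number"}},"delta_rot":{"type":"array","items":{"type":"number"}},"jaw":{"type":"number"}}}},"squeeze":{"type":"number"}},"required":["motion"]}

```bash
ls -la; mkdir -p pics; python3 - <<'E'
from workcell import monitor, viewer, workorder, arm
import cv2,numpy as np
s=monitor.sense(); print(s); print([a for a in dir(arm) if a[0]!='_'], arm.hold_point_z)
for n in ("scene","side","wrist"):
    d=viewer.snapshot(n); cv2.imwrite(f"pics/{n}0.png",d["color"]); np.savez(f"pics/{n}0.npz",**d)
    print(n,d["fx"],d["fy"],d["cx"],d["cy"],d["eye"],d["attitude"])
E
```

```text
total 12
drwxr-xr-x  3 agent agent 4096 Dec  7 00:52 .
drwxr-xr-x 23 root  root  4096 Dec  7 00:52 ..
drwxr-xr-x  2 agent agent 4096 Dec  7 00:52 pics
{'time': 0.0, 'joints': array([ 6.94087465e+01,  2.75484566e+01,  9.14949392e+01,  3.25343148e-04,
        6.10262580e+01, -2.66856397e+00]), 'joint_velocities': array([-0.04499643,  0.05767458,  0.03282221, -0.03967243,  0.11348939,
       -0.0181689 ]), 'joint_efforts': array([-1.13572572e-03, -9.50681162e+01, -4.30160022e+01, -1.41854861e-05,
        1.27086014e-02, -1.66893597e-05]), 'position': array([199.87175833, 618.15427075, 303.28044543]), 'ee_rot': array([[-9.51471753e-01,  3.07735789e-01, -4.32206473e-04],
       [ 3.07736086e-01,  9.51471077e-01, -1.13627523e-03],
       [ 6.15594039e-05, -1.21413931e-03, -9.99999261e-01]]), 'contact_force': array([0.62781215, 0.82867339, 0.24833639]), 'ft_torque': array([-0.00562104,  0.00555775, -0.00520766]), 'gripper_width': 1.0023819269084666}
['Unreachable', 'hold_point_z'] 53.900000000000006
scene 445.588618411089 445.588618411089 280.7850525698445 209.02187916544642 [-244.52632061 -594.62673363  915.77261694] [[ 0.59579408 -0.51812536  0.6136575 ]
 [-0.80313582 -0.38292559  0.4564437 ]
 [-0.0015099  -0.76479677 -0.64426983]]
side 495.4326813258524 495.4326813258524 279.12440680587497 214.05565068644438 [ -235.30030215 -1095.57045562   811.10748691] [[ 0.81107474 -0.27623442  0.51560867]
 [-0.58487991 -0.3958797   0.70795109]
 [ 0.00855855 -0.87577041 -0.48265199]]
wrist 325.19226210127806 325.19226210127806 275.4299815136347 207.78544406408417 [135.5724163  639.63736673 372.76437128] [[ 0.30719704  0.9181967   0.25008957]
 [ 0.95164541 -0.2961245  -0.08173918]
 [-0.000995    0.26310663 -0.96476625]]
```

View pics/scene0.png

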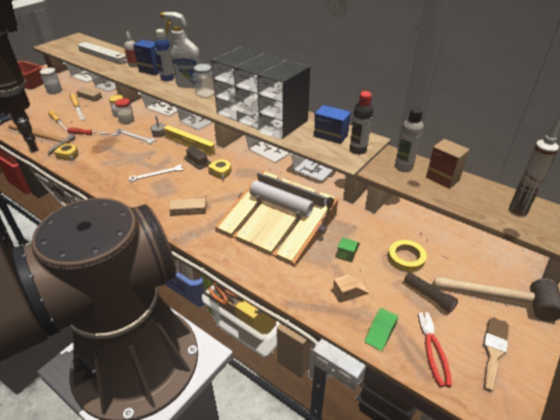

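View pics/side0.png

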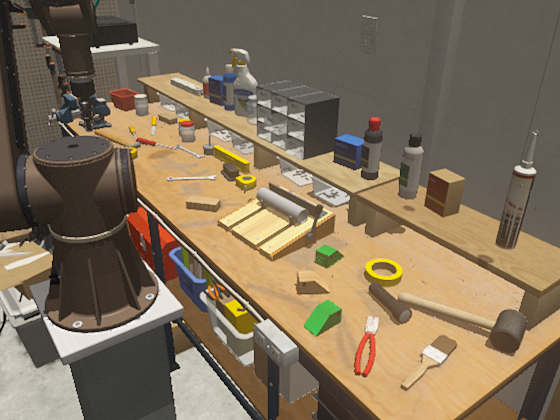

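View pics/wrist0.png

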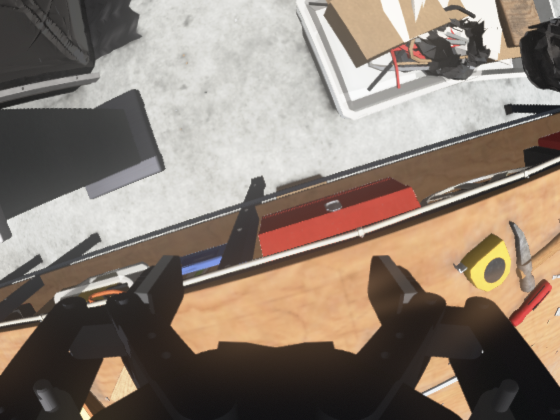

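The scene view has the ramp around (280,215) with the tube at (281,197). Candidates for the chock are the bare beech wedge at scene (350,287) / side (312,283), the green wedge at (381,328) / (323,317), the green block at (347,248) / (328,255), and the pine offcut at (187,207). By the description I choose the beech one at (350,287), and I'll check it in close crops.

```bash
python3 - <<'E'
import cv2,numpy as np
a=cv2.imread("pics/scene0.png");b=cv2.imread("pics/side0.png")
c1=cv2.resize(a[170:360,200:460],None,fx=3,fy=3,interpolation=cv2.INTER_CUBIC)
c2=cv2.resize(b[180:345,205:405],None,fx=4,fy=4,interpolation=cv2.INTER_CUBIC)
cv2.imwrite("pics/c1.png",c1[:600,:800]);cv2.imwrite("pics/c2.png",c2[:600,:800])
c3=cv2.resize(a[265:310,320:380],None,fx=10,fy=10,interpolation=cv2.INTER_CUBIC)
c4=cv2.resize(b[262:304,285:340],None,fx=10,fy=10,interpolation=cv2.INTER_CUBIC)
cv2.imwrite("pics/c3.png",c3);cv2.imwrite("pics/c4.png",c4)
E
```

```text
(no output)
```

View pics/c1.png

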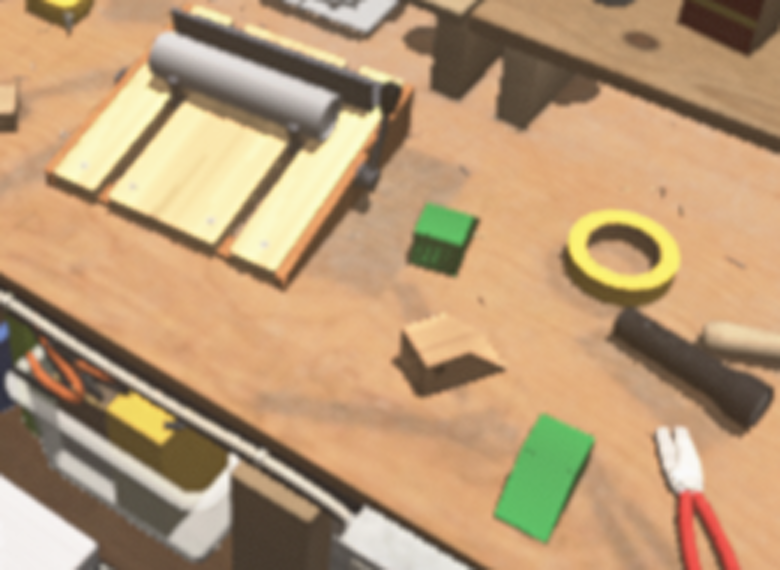

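View pics/c2.png

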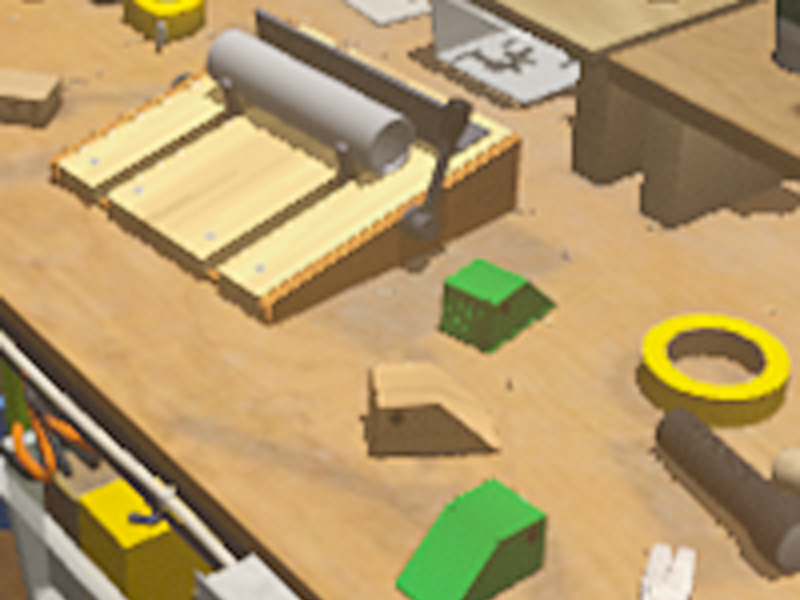

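View pics/c3.png

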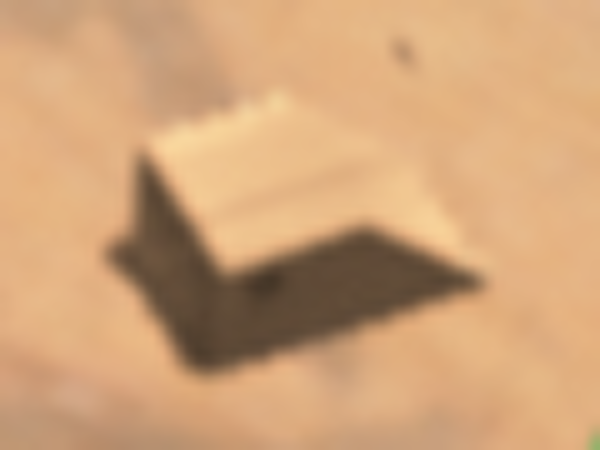

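View pics/c4.png

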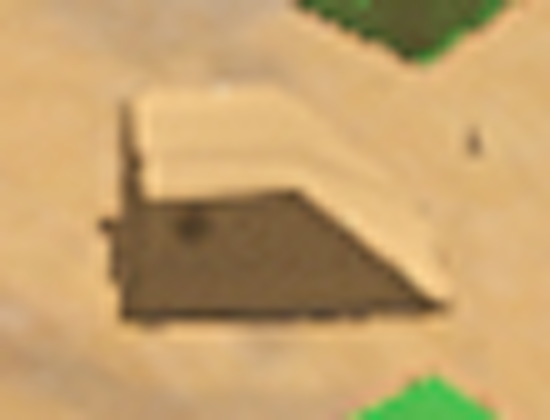

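The crops confirm it: a bare beech wedge with its upright back to the left and its nose pointing right, and not one of the green ones. Next I'll work out coarse positions.

```bash
cat > h.py <<'E'
import numpy as np
def load(n): 
    d=np.load(f"pics/{n}.npz"); return {k:d[k] for k in d.files}
def ray(d,u,v):
    x=(u-d['cx'])/d['fx'];y=(v-d['cy'])/d['fy']
    if d.get('fish'):
        r=np.hypot(x,y);t=r; c=np.array([np.sin(t)*x/r,np.sin(t)*y/r,np.cos(t)])
    else: c=np.array([x,y,1.])
    c=d['attitude']@c; return d['eye'],c/np.linalg.norm(c)
def onz(d,p,z):
    e,r=ray(d,*p); return e+r*(z-e[2])/r[2]
def tri(*dp):
    A=np.zeros((3,3));b=np.zeros(3)
    for d,p in dp:
        e,r=ray(d,*p);P=np.eye(3)-np.outer(r,r);A+=P;b+=P@e
    X=np.linalg.solve(A,b)
    return X,[np.linalg.norm((np.eye(3)-np.outer(ray(d,*p)[1],ray(d,*p)[1]))@(X-ray(d,*p)[0])) for d,p in dp]
def crop(p,o,s): return ((p[0]+.5)/s-.5+o[0],(p[1]+.5)/s-.5+o[1])
E
python3 - <<'E'
from h import *
np.set_printoptions(precision=1,suppress=True)
S=load("scene0");D=load("side0")
c1=lambda *p:crop(p,(200,170),3);c2=lambda *p:crop(p,(205,180),4)
c3=lambda *p:crop(p,(320,265),10);c4=lambda *p:crop(p,(285,262),10)
print("chock scene")
for n,p,z in [("backbot near",(205,372),0),("nose near",(485,285),0),("top back near",(225,275),44),("knee near",(368,225),44),("top back far",(145,150),44)]: print(n,onz(S,c3(*p),z))
print("side")
for n,p,z in [("backbot near",(122,318),0),("nose near",(445,305),0),("top back near",(148,200),44),("knee near",(295,190),44),("top back far",(130,95),44)]: print(n,onz(D,c4(*p),z))
print("ramp tri")
for n,a,b in [("lowleft top",(48,172),(52,165)),("lowright top",(280,276),(267,298)),("highright top",(412,90),(520,138)),("knob",(369,178),(421,222)),("railL top",(173,12),(257,12)),("tubeR face",(331,113),(394,146)),("tubeL",(157,53),(218,50))]:
    print(n,*tri((S,c1(*a)),(D,c2(*b))))
print("lowleft,lowright z22", onz(S,c1(48,172),22),onz(S,c1(280,276),22),onz(D,c2(52,165),22),onz(D,c2(267,298),22))
E
```

```text
chock scene
backbot near [ 422.2 -287.     0. ]
nose near [ 490.  -331.1    0. ]
top back near [ 419.  -290.4   44. ]
knee near [ 454.2 -311.1   44. ]
top back far [ 442.  -253.2   44. ]
side
backbot near [ 416.5 -282.8    0. ]
nose near [ 489.7 -327.6    0. ]
top back near [ 416.4 -292.1   44. ]
knee near [ 450.1 -310.6   44. ]
top back far [ 440.9 -252.7   44. ]
ramp tri
lowleft top [426.6 148.7  16.4] [np.float64(2.2200678545540202), np.float64(2.220067854553857)]
lowright top [ 446.9 -122.1   24. ] [np.float64(0.8144539973576639), np.float64(0.8144539973576649)]
highright top [ 700.3 -104.4   67.5] [np.float64(0.208387643365896), np.float64(0.20838764336590265)]
knob [ 584.9 -127.4   43.7] [np.float64(0.8850319091550181), np.float64(0.8850319091551485)]
railL top [624.  143.3 101.4] [np.float64(1.0553052448293547), np.float64(1.0553052448294586)]
tubeR face [610.4 -63.5  73.4] [np.float64(3.354878933309943), np.float64(3.354878933309897)]
tubeL [570.4 121.7  90. ] [np.float64(1.3785658968344525), np.float64(1.3785658968344632)]
lowleft,lowright z22 [425.1 144.8  22. ] [ 447.4 -121.2   22. ] [419.1 138.2  22. ] [ 449.7 -119.1   22. ]
```

The tools place the chock at about (464,-290) with yaw -32°, and the ramp centre at about (568,26) with yaw 4°. I'll bring the wrist camera over the ramp for a finer measurement.

```bash
cat > plan.py <<'E'
import numpy as np, json, sys
from scipy.spatial.transform import Rotation as R
from workcell import monitor
def Rdown(yang,pitch=0):
    # tool y horizontal at world angle yang(deg); tool z down; pitch: nose-up tilt about tool y (deg)
    a=np.radians(yang); y=np.array([np.cos(a),np.sin(a),0]); z=np.array([0,0,-1.]); x=np.cross(y,z)
    M=np.column_stack([x,y,z]); return M@R.from_euler('y',pitch,degrees=True).as_matrix()
def plan(pos,Rt,jaw=None,step=36,n=None,dec=4):
    s=monitor.sense(); p=s['position'];R0=s['ee_rot']; U,_,V=np.linalg.svd(R0);R0=U@V
    d=np.array(pos)-p; w=R.from_matrix(R0.T@Rt).as_rotvec()
    if n is None: n=int(max(np.ceil(np.linalg.norm(d)/step),np.ceil(np.linalg.norm(w)/0.11),1))
    rows=[]
    for k in range(n):
        Rk=R0@R.from_rotvec(w*k/n).as_matrix()
        r={"delta_pos":[round(float(v),dec) for v in Rk.T@d/n/1000],"delta_rot":[round(float(v),3) for v in w/n]}
        if jaw is not None:r["jaw"]=jaw
        rows.append(r)
    print("t",round(s['time'],2),"pos",np.round(p,1),"n",n)
    for i in range(0,n,10): print(json.dumps(rows[i:i+10]))
E
python3 -c "
from plan import *
plan([500,250,330],Rdown(94))"
```

```text
t 0.15 pos [199.9 618.2 303.4] n 14
[{"delta_pos": [-0.0285, -0.0184, -0.0019], "delta_rot": [-0.0, -0.0, -0.027]}, {"delta_pos": [-0.028, -0.0192, -0.0019], "delta_rot": [-0.0, -0.0, -0.027]}, {"delta_pos": [-0.0274, -0.02, -0.0019], "delta_rot": [-0.0, -0.0, -0.027]}, {"delta_pos": [-0.0269, -0.0207, -0.0019], "delta_rot": [-0.0, -0.0, -0.027]}, {"delta_pos": [-0.0263, -0.0214, -0.0019], "delta_rot": [-0.0, -0.0, -0.027]}, {"delta_pos": [-0.0257, -0.0221, -0.0019], "delta_rot": [-0.0, -0.0, -0.027]}, {"delta_pos": [-0.0251, -0.0228, -0.0019], "delta_rot": [-0.0, -0.0, -0.027]}, {"delta_pos": [-0.0245, -0.0235, -0.0019], "delta_rot": [-0.0, -0.0, -0.027]}, {"delta_pos": [-0.0238, -0.0242, -0.0019], "delta_rot": [-0.0, -0.0, -0.027]}, {"delta_pos": [-0.0231, -0.0248, -0.0019], "delta_rot": [-0.0, -0.0, -0.027]}]
[{"delta_pos": [-0.0225, -0.0254, -0.0019], "delta_rot": [-0.0, -0.0, -0.027]}, {"delta_pos": [-0.0218, -0.026, -0.0019], "delta_rot": [-0.0, -0.0, -0.027]}, {"delta_pos": [-0.021, -0.0266, -0.0019], "delta_rot": [-0.0, -0.0, -0.027]}, {"delta_pos": [-0.0203, -0.0272, -0.0019], "delta_rot": [-0.0, -0.0, -0.027]}]
```

>>> step_arm(motion=[{"delta_pos":[-0.028,-0.018,-0.002],"delta_rot":[0,0,-0.027]},{"delta_pos":[-0.028,-0.019,-0.002],"delta_rot":[0,0,-0.027]},{"delta_pos":[-0.027,-0.02,-0.002],"delta_rot":[0,0,-0.027]},{"delta_pos":[-0.027,-0.021,-0.002],"delta_rot":[0,0,-0.027]},{"delta_pos":[-0.026,-0.021,-0.002],"delta_rot":[0,0,-0.027]},{"delta_pos":[-0.026,-0.022,-0.002],"delta_rot":[0,0,-0.027]},{"delta_pos":[-0.025,-0.023,-0.002],"delta_rot":[0,0,-0.027]},{"delta_pos":[-0.024,-0.024,-0.002],"delta_rot":[0,0,-0.027]},{"delta_pos":[-0.024,-0.024,-0.002],"delta_rot":[0,0,-0.027]},{"delta_pos":[-0.023,-0.025,-0.002],"delta_rot":[0,0,-0.027]}])

```text
validation failed for argument at $.mo...
```

```bash
python3 -c "
from plan import *
plan([560,20,360],Rdown(94))"
```

```text
t 0.15 pos [199.9 618.2 303.4] n 20
[{"delta_pos": [-0.0263, -0.0229, -0.0028], "delta_rot": [-0.0, -0.0, -0.019]}, {"delta_pos": [-0.0259, -0.0234, -0.0028], "delta_rot": [-0.0, -0.0, -0.019]}, {"delta_pos": [-0.0254, -0.0239, -0.0028], "delta_rot": [-0.0, -0.0, -0.019]}, {"delta_pos": [-0.025, -0.0244, -0.0028], "delta_rot": [-0.0, -0.0, -0.019]}, {"delta_pos": [-0.0245, -0.0249, -0.0028], "delta_rot": [-0.0, -0.0, -0.019]}, {"delta_pos": [-0.024, -0.0253, -0.0028], "delta_rot": [-0.0, -0.0, -0.019]}, {"delta_pos": [-0.0235, -0.0258, -0.0028], "delta_rot": [-0.0, -0.0, -0.019]}, {"delta_pos": [-0.023, -0.0262, -0.0028], "delta_rot": [-0.0, -0.0, -0.019]}, {"delta_pos": [-0.0225, -0.0267, -0.0028], "delta_rot": [-0.0, -0.0, -0.019]}, {"delta_pos": [-0.022, -0.0271, -0.0028], "delta_rot": [-0.0, -0.0, -0.019]}]
[{"delta_pos": [-0.0215, -0.0275, -0.0028], "delta_rot": [-0.0, -0.0, -0.019]}, {"delta_pos": [-0.021, -0.0279, -0.0028], "delta_rot": [-0.0, -0.0, -0.019]}, {"delta_pos": [-0.0204, -0.0283, -0.0028], "delta_rot": [-0.0, -0.0, -0.019]}, {"delta_pos": [-0.0199, -0.0287, -0.0028], "delta_rot": [-0.0, -0.0, -0.019]}, {"delta_pos": [-0.0193, -0.0291, -0.0028], "delta_rot": [-0.0, -0.0, -0.019]}, {"delta_pos": [-0.0188, -0.0294, -0.0028], "delta_rot": [-0.0, -0.0, -0.019]}, {"delta_pos": [-0.0182, -0.0298, -0.0028], "delta_rot": [-0.0, -0.0, -0.019]}, {"delta_pos": [-0.0176, -0.0301, -0.0028], "delta_rot": [-0.0, -0.0, -0.019]}, {"delta_pos": [-0.0171, -0.0305, -0.0028], "delta_rot": [-0.0, -0.0, -0.019]}, {"delta_pos": [-0.0165, -0.0308, -0.0028], "delta_rot": [-0.0, -0.0, -0.019]}]
```

>>> step_arm(motion=[{"delta_pos":[-0.028,-0.018,-0.002],"delta_rot":[0.0,0.0,-0.027],"jaw":0.085},{"delta_pos":[-0.028,-0.019,-0.002],"delta_rot":[0.0,0.0,-0.027],"jaw":0.085},{"delta_pos":[-0.027,-0.02,-0.002],"delta_rot":[0.0,0.0,-0.027],"jaw":0.085},{"delta_pos":[-0.027,-0.021,-0.002],"delta_rot":[0.0,0.0,-0.027],"jaw":0.085},{"delta_pos":[-0.026,-0.021,-0.002],"delta_rot":[0.0,0.0,-0.027],"jaw":0.085},{"delta_pos":[-0.026,-0.022,-0.002],"delta_rot":[0.0,0.0,-0.027],"jaw":0.085},{"delta_pos":[-0.025,-0.023,-0.002],"delta_rot":[0.0,0.0,-0.027],"jaw":0.085},{"delta_pos":[-0.024,-0.024,-0.002],"delta_rot":[0.0,0.0,-0.027],"jaw":0.085},{"delta_pos":[-0.024,-0.024,-0.002],"delta_rot":[0.0,0.0,-0.027],"jaw":0.085},{"delta_pos":[-0.023,-0.025,-0.002],"delta_rot":[0.0,0.0,-0.027],"jaw":0.085}])

```text
time: 0.98
position: [417.1, 349.4, 321.1]
ee_rot: [[-1.0, 0.022, -0.003], [0.022, 1.0, -0.002], [0.003, -0.002, -1.0]]
contact_force: [0.4, 1.5, -0.4]
gripper_width: 0.992
```

>>> step_arm(motion=[{"delta_pos":[-0.015,-0.033,-0.004],"delta_rot":[0.0,0.0,-0.01],"jaw":0.085},{"delta_pos":[-0.015,-0.033,-0.004],"delta_rot":[0.0,0.0,-0.01],"jaw":0.085},{"delta_pos":[-0.014,-0.033,-0.004],"delta_rot":[0.0,0.0,-0.01],"jaw":0.085},{"delta_pos":[-0.014,-0.033,-0.004],"delta_rot":[0.0,0.0,-0.01],"jaw":0.085},{"delta_pos":[-0.014,-0.033,-0.004],"delta_rot":[0.0,0.0,-0.01],"jaw":0.085},{"delta_pos":[-0.013,-0.033,-0.004],"delta_rot":[0.0,0.0,-0.01],"jaw":0.085},{"delta_pos":[-0.013,-0.033,-0.004],"delta_rot":[0.0,0.0,-0.01],"jaw":0.085},{"delta_pos":[-0.012,-0.033,-0.004],"delta_rot":[0.0,0.0,-0.01],"jaw":0.085},{"delta_pos":[-0.012,-0.033,-0.004],"delta_rot":[0.0,0.0,-0.01],"jaw":0.085},{"delta_pos":[0.0,0.0,0.0],"delta_rot":[0.0,0.0,0.0],"jaw":0.085}])

```text
time: 1.82
position: [552.2, 34.8, 358.6]
ee_rot: [[-0.997, -0.072, -0.002], [-0.072, 0.997, -0.004], [0.002, -0.004, -1.0]]
contact_force: [-1.2, -0.0, -0.4]
gripper_width: 0.992
```

```bash
cat > snap.py <<'E'
import sys,cv2,numpy as np
from workcell import viewer,monitor
for a in sys.argv[1:]:
    cam,n=a.split(":")
    d=viewer.snapshot(cam); cv2.imwrite(f"pics/{n}.png",d["color"]); np.savez(f"pics/{n}.npz",fish=np.array(cam=="wrist"),**d)
s=monitor.sense();print(round(s['time'],2),np.round(s['position'],1),np.round(s['contact_force'],1),np.round(s['joints'],0),round(s['gripper_width'],3))
E
python3 snap.py wrist:w1
```

```text
1.87 [551.1  36.7 358.2] [-0.7  0.6 -0.4] [  1.  17. 100.  -0.  63. -93.] 0.996
```

View pics/w1.png

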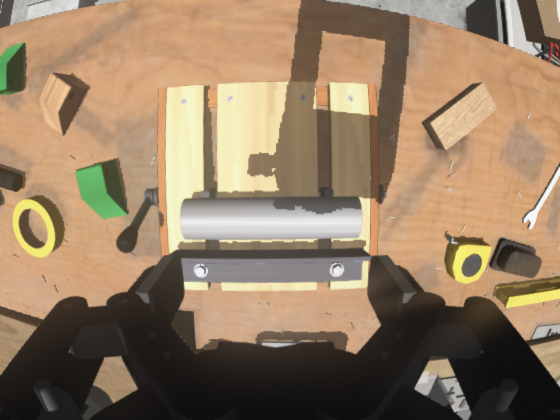

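The wrist view from above the ramp shows the low edge at row 84 (columns 163–377), the tube spanning columns 180–361 and rows 197–241, and the rail's top front edge near row 255. The lever knob is at (127,241), the chock at (63,103) with its face side toward the bottom left, and the tape roll at (35,228). I'll zoom in for the corners.

```bash
python3 - <<'E'
import cv2
a=cv2.imread("pics/w1.png")
f=lambda n,y0,y1,x0,x1,s: cv2.imwrite(f"pics/{n}.png",cv2.resize(a[y0:y1,x0:x1],None,fx=s,fy=s,interpolation=cv2.INTER_CUBIC))
f("d1",70,300,140,400,3); f("d2",60,145,30,100,7)
f("d3",150,265,80,180,5)
E
```

```text
(no output)
```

View pics/d1.png

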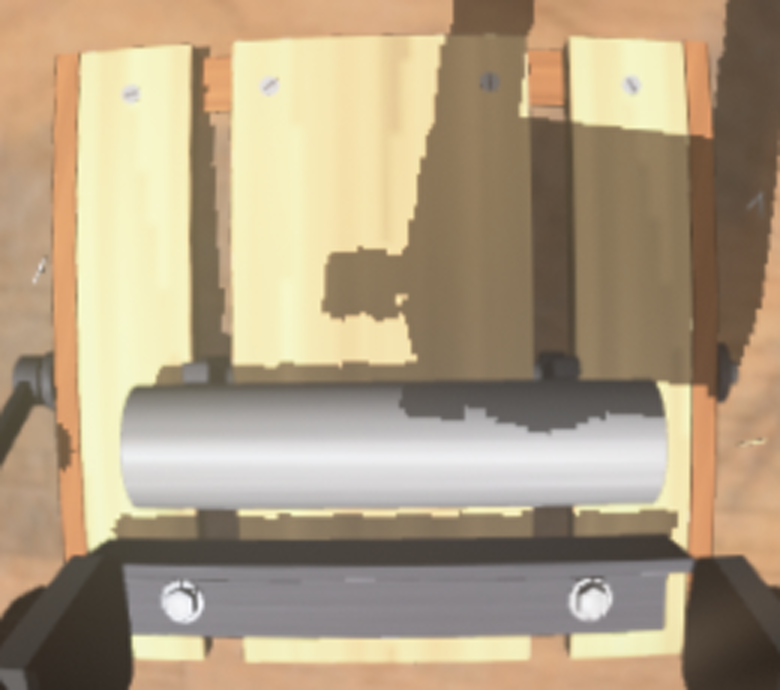

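View pics/d2.png

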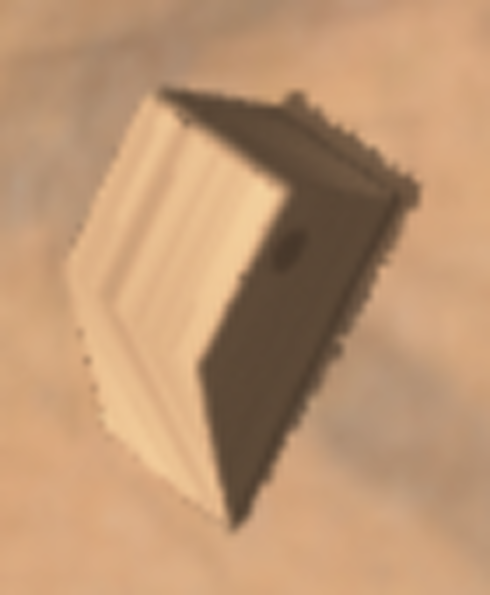

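View pics/d3.png

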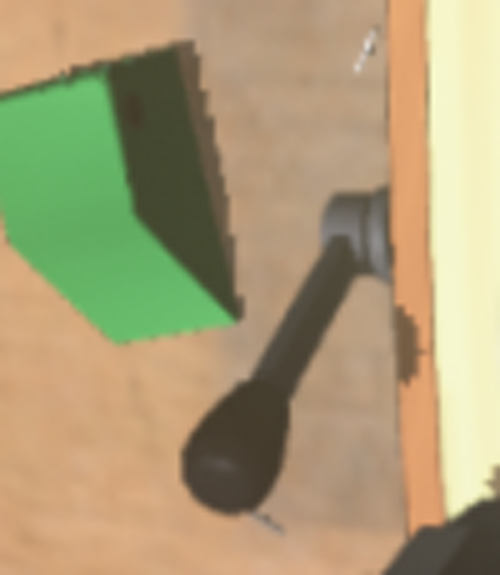

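```bash
python3 - <<'E'
from h import *
np.set_printoptions(precision=1,suppress=True)
W=load("w1");S=load("scene0");D=load("side0")
c=lambda *p:crop(p,(30,60),7)
for n,p,z in [("top back L",(288,188),44),("knee L",(202,368),44),("nose L",(235,520),3),("back bot L",(410,197),0),("top back R",(158,90),44),("knee R",(70,262),44)]: print(n,onz(W,c(*p),z)[:2])
e=lambda *p:crop(p,(140,70),3)
s,co=np.sin(np.radians(10)),np.cos(np.radians(10))
print("low left(-y) orange corner z~22",onz(W,e(57,54),22)[:2],"low right",onz(W,e(707,42),22)[:2])
for n,p,z in [("plank mid lowL",(233,42),22),("plank mid lowR",(527,36),22)]: print(n,onz(W,e(*p),z)[:2])
# knob tri
k=lambda *p:crop(p,(80,150),5)
c1=lambda *p:crop(p,(200,170),3);c2=lambda *p:crop(p,(205,180),4)
print("knob",tri((W,k(235,448)),(S,c1(387,97)),(D,c2(457,112))))
print("hub",tri((W,k(350,232)),(S,c1(369,178)),(D,c2(421,222))))
for n,p in [("tubeL row",(121,445)),("tubeR",(666,440))]: print(n,onz(W,e(*p),80)[:2])
print("rail top front edge L/R z~105", onz(W,e(118,540),105)[:2], onz(W,e(668,534),105)[:2])
print("rail foot line at z 58?", onz(W,e(400,512),58)[:2])
E
```

```text
top back L [ 440.8 -248.6]
knee L [ 475.1 -269.2]
nose L [ 507.7 -291.1]
back bot L [ 439.9 -247.2]
top back R [ 418.  -284.7]
knee R [ 451.4 -307.1]
low left(-y) orange corner z~22 [ 446.3 -123.4] low right [423.  151.9]
plank mid lowL [440.7 -45.9]
plank mid lowR [430.3  75. ]
knob (array([ 615.8, -122.9,  123.2]), [np.float64(1.5613239050316339), np.float64(0.49219663379138584), np.float64(2.0058640373201406)])
hub (array([ 586.1, -125.8,   41.9]), [np.float64(0.908107871471245), np.float64(1.4445523750859237), np.float64(0.5492210257784109)])
tubeL row [599.2 -72.2]
tubeR [581.7 135.8]
rail top front edge L/R z~105 [628.  -66.7] [610.3 134.7]
rail foot line at z 58? [625.9  37.1]
```

```bash
python3 - <<'E'
from h import *
from plan import *
np.set_printoptions(precision=1,suppress=True)
S=load("scene0")
c1=lambda *p:crop(p,(200,170),3)
for p,z in [((545,415),20),((500,515),0),((545,540),0),((412,265),0),((460,270),0),((475,215),44)]: print(onz(S,c1(*p),z))
plan([445.9,-278.9,200],Rdown(58),jaw=0.085)
E
```

```text
[ 451.7 -385.5   20. ]
[ 358.7 -396.5    0. ]
[ 359.7 -435.1    0. ]
[ 549.7 -201.1    0. ]
[ 570.9 -240.6    0. ]
[ 601.5 -234.1   44. ]
t 1.87 pos [551.1  36.7 358.2] n 11
[{"delta_pos": [0.0115, -0.0279, 0.0145], "delta_rot": [-0.0, -0.0, 0.057], "jaw": 0.085}, {"delta_pos": [0.0099, -0.0285, 0.0145], "delta_rot": [-0.0, -0.0, 0.057], "jaw": 0.085}, {"delta_pos": [0.0083, -0.029, 0.0145], "delta_rot": [-0.0, -0.0, 0.057], "jaw": 0.085}, {"delta_pos": [0.0066, -0.0295, 0.0145], "delta_rot": [-0.0, -0.0, 0.057], "jaw": 0.085}, {"delta_pos": [0.0049, -0.0298, 0.0144], "delta_rot": [-0.0, -0.0, 0.057], "jaw": 0.085}, {"delta_pos": [0.0032, -0.03, 0.0144], "delta_rot": [-0.0, -0.0, 0.057], "jaw": 0.085}, {"delta_pos": [0.0015, -0.0302, 0.0144], "delta_rot": [-0.0, -0.0, 0.057], "jaw": 0.085}, {"delta_pos": [-0.0002, -0.0302, 0.0144], "delta_rot": [-0.0, -0.0, 0.057], "jaw": 0.085}, {"delta_pos": [-0.002, -0.0302, 0.0144], "delta_rot": [-0.0, -0.0, 0.057], "jaw": 0.085}, {"delta_pos": [-0.0037, -0.03, 0.0144], "delta_rot": [-0.0, -0.0, 0.057], "jaw": 0.085}]
[{"delta_pos": [-0.0054, -0.0297, 0.0144], "delta_rot": [-0.0, -0.0, 0.057], "jaw": 0.085}]
```

>>> step_arm(motion=[{"delta_pos":[0.012,-0.028,0.0145],"delta_rot":[0.0,0.0,0.057],"jaw":0.085},{"delta_pos":[0.01,-0.0285,0.0145],"delta_rot":[0.0,0.0,0.057],"jaw":0.085},{"delta_pos":[0.008,-0.029,0.0145],"delta_rot":[0.0,0.0,0.057],"jaw":0.085},{"delta_pos":[0.0065,-0.0295,0.0145],"delta_rot":[0.0,0.0,0.057],"jaw":0.085},{"delta_pos":[0.005,-0.03,0.0145],"delta_rot":[0.0,0.0,0.057],"jaw":0.085},{"delta_pos":[0.003,-0.03,0.0145],"delta_rot":[0.0,0.0,0.057],"jaw":0.085},{"delta_pos":[0.0015,-0.03,0.0145],"delta_rot":[0.0,0.0,0.057],"jaw":0.085},{"delta_pos":[0.0,-0.03,0.0145],"delta_rot":[0.0,0.0,0.057],"jaw":0.085},{"delta_pos":[-0.002,-0.03,0.0145],"delta_rot":[0.0,0.0,0.057],"jaw":0.085},{"delta_pos":[-0.0037,-0.03,0.0145],"delta_rot":[0.0,0.0,0.057],"jaw":0.085}])

```text
time: 2.7
position: [451.0, -249.4, 209.3]
ee_rot: [[-0.87, 0.492, 0.002], [0.492, 0.87, 0.0], [-0.001, 0.001, -1.0]]
contact_force: [1.3, -0.1, 0.5]
gripper_width: 0.993
```

```bash
python3 - <<'E'
from plan import *
plan([445.9,-278.9,200],Rdown(58),jaw=0.085,n=2)
E
```

```text
t 2.7 pos [ 451.  -249.4  209.3] n 2
[{"delta_pos": [-0.005, -0.0141, 0.0046], "delta_rot": [0.001, 0.001, 0.022], "jaw": 0.085}, {"delta_pos": [-0.0054, -0.014, 0.0047], "delta_rot": [0.001, 0.001, 0.022], "jaw": 0.085}]
```

>>> step_arm(motion=[{"delta_pos":[-0.005,-0.014,0.005],"delta_rot":[0.0,0.0,0.022],"jaw":0.085},{"delta_pos":[-0.005,-0.013,0.005],"delta_rot":[0.0,0.0,0.02],"jaw":0.085},{"delta_pos":[0.0,0.0,0.0],"delta_rot":[0.0,0.0,0.0],"jaw":0.085}])

```text
time: 2.95
position: [442.7, -280.6, 195.3]
ee_rot: [[-0.844, 0.537, -0.003], [0.537, 0.844, 0.003], [0.004, 0.001, -1.0]]
contact_force: [0.0, 0.5, -0.7]
gripper_width: 0.995
```

```bash
python3 snap.py wrist:w2
```

```text
3.0 [ 442.8 -279.5  195.7] [-0.4  0.4  0.9] [-36.  26. 114.   0.  41. -93.] 0.997
```

View pics/w2.png

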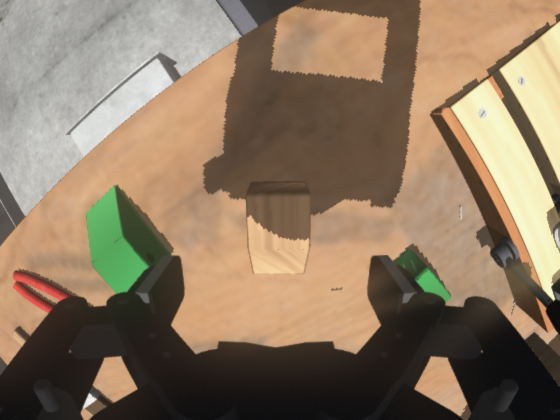

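The chock now sits between the open fingers: top back edge at (248..310,190), nose edge at (254..304,273), and centred near column 279. I'll refine its pose from this close view.

```bash
python3 - <<'E'
import cv2
a=cv2.imread("pics/w2.png")
cv2.imwrite("pics/d4.png",cv2.resize(a[170:285,230:330],None,fx=5,fy=5,interpolation=cv2.INTER_CUBIC))
E
```

```text
(no output)
```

View pics/d4.png

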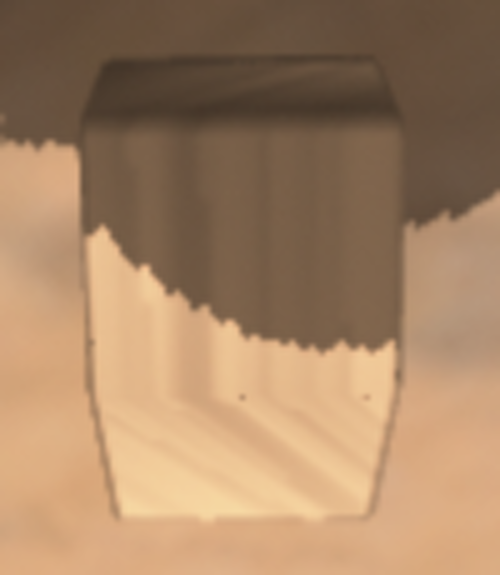

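```bash
python3 - <<'E'
from h import *
from plan import *
np.set_printoptions(precision=1,suppress=True)
W=load("w2")
c=lambda *p:crop(p,(230,170),5)
P={}
for n,p,z in [("tbR",(83,120),44),("tbL",(402,120),44),("nR",(118,518),2),("nL",(370,518),2),("bbR",(105,62),0),("bbL",(378,60),0),("kR",(90,398),44),("kL",(398,390),44)]:
    P[n]=onz(W,c(*p),z)[:2]; print(n,P[n])
tb=(P['tbR']+P['tbL'])/2; nn=(P['nR']+P['nL'])/2; bb=(P['bbR']+P['bbL'])/2
d=nn-tb; yaw=np.degrees(np.arctan2(d[1],d[0])); w=P['tbL']-P['tbR']; yaw2=np.degrees(np.arctan2(w[1],w[0]))-90
print(np.linalg.norm(d),yaw,np.linalg.norm(w),yaw2)
x=d/np.linalg.norm(d); o=(tb+40*x+nn-43*x+bb+40*x)/3; print("origin",o,tb+40*x,nn-43*x,bb+40*x,"grasp",o-19*x)
g=o-19*x
plan([*g,88],Rdown(90+(yaw+yaw2)/2),jaw=0.085,n=6)
E
```

```text
tbR [ 416.4 -287.4]
tbL [ 440.2 -249.8]
nR [ 486.2 -331.3]
nL [ 510.6 -293. ]
bbR [ 416.2 -287.5]
bbL [ 440.2 -249.1]
kR [ 451.6 -309.9]
kL [ 474.8 -271. ]
82.49135821168628 -31.827751522499955 44.54424028504978 -32.43455083413961
origin [ 462.1 -289.5] [ 462.3 -289.7] [ 461.8 -289.5] [ 462.2 -289.4] grasp [ 446.  -279.5]
t 3.0 pos [ 442.8 -279.5  195.7] n 6
[{"delta_pos": [-0.0005, 0.0002, 0.0179], "delta_rot": [0.0, -0.001, -0.001], "jaw": 0.085}, {"delta_pos": [-0.0005, 0.0002, 0.0179], "delta_rot": [0.0, -0.001, -0.001], "jaw": 0.085}, {"delta_pos": [-0.0005, 0.0003, 0.0179], "delta_rot": [0.0, -0.001, -0.001], "jaw": 0.085}, {"delta_pos": [-0.0005, 0.0003, 0.0179], "delta_rot": [0.0, -0.001, -0.001], "jaw": 0.085}, {"delta_pos": [-0.0005, 0.0003, 0.0179], "delta_rot": [0.0, -0.001, -0.001], "jaw": 0.085}, {"delta_pos": [-0.0005, 0.0003, 0.0179], "delta_rot": [0.0, -0.001, -0.001], "jaw": 0.085}]
```

>>> step_arm(motion=[{"delta_pos":[-0.001,0.0,0.016],"delta_rot":[0.0,-0.001,0.0],"jaw":0.066},{"delta_pos":[-0.001,0.0,0.018],"delta_rot":[0.0,-0.001,0.0],"jaw":0.066},{"delta_pos":[-0.001,0.0,0.018],"delta_rot":[0.0,-0.001,0.0],"jaw":0.066},{"delta_pos":[0.0,0.0,0.018],"delta_rot":[0.0,0.0,0.0],"jaw":0.066},{"delta_pos":[0.0,0.0,0.018],"delta_rot":[0.0,0.0,0.0],"jaw":0.066},{"delta_pos":[0.0,0.0,0.014],"delta_rot":[0.0,0.0,0.0],"jaw":0.066},{"delta_pos":[0.0,0.0,0.0],"delta_rot":[0.0,0.0,0.0],"jaw":0.066}])

```text
time: 3.58
position: [449.4, -272.7, 93.4]
ee_rot: [[-0.85, 0.527, 0.004], [0.527, 0.85, 0.001], [-0.003, 0.003, -1.0]]
contact_force: [-0.3, 0.5, -0.6]
gripper_width: 0.771
```

```bash
python3 snap.py wrist:w3; python3 -c "
from plan import *
plan([446,-279.5,88],Rdown(57.9),jaw=0.066,n=1)"
```

```text
3.63 [ 449.7 -272.9   94.4] [ 0.2  0.2 -0.6] [-35.  36. 117.   0.  27. -93.] 0.774
t 3.63 pos [ 449.7 -272.9   94.4] n 1
[{"delta_pos": [-0.0003, -0.0076, 0.0064], "delta_rot": [0.003, 0.003, 0.005], "jaw": 0.066}]
```

View pics/w3.png

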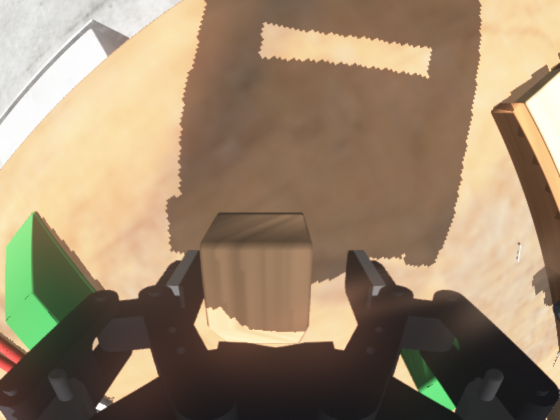

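The left pad is close to the flank at column ~203, and the right pad has a gap starting at column 312, because the tool drifted 7 mm sideways. I'll centre it, then close.

>>> step_arm(motion=[{"delta_pos":[0.0,-0.0055,0.0],"delta_rot":[0.002,0.002,0.004],"jaw":0.066},{"delta_pos":[0.0,-0.002,0.004],"delta_rot":[0.0,0.0,0.0],"jaw":0.066},{"delta_pos":[0.0,0.0,0.0],"delta_rot":[0.0,0.0,0.0],"jaw":0.066}])

```text
time: 3.88
position: [446.9, -278.5, 92.7]
ee_rot: [[-0.849, 0.528, 0.003], [0.528, 0.849, -0.001], [-0.003, 0.0, -1.0]]
contact_force: [-0.1, 0.1, -0.5]
gripper_width: 0.775
```

```bash
python3 -c "
from plan import *
plan([446,-279.5,88],Rdown(57.9),jaw=0.066,n=1)"
```

```text
t 3.88 pos [ 446.9 -278.5   92.7] n 1
[{"delta_pos": [0.0002, -0.0013, 0.0047], "delta_rot": [0.0, 0.003, 0.003], "jaw": 0.066}]
```

>>> step_arm(motion=[{"delta_pos":[0.0,-0.001,0.005],"delta_rot":[0.0,0.003,0.003],"jaw":0.066},{"delta_pos":[0.0,0.0,0.001],"delta_rot":[0.0,0.0,0.0],"jaw":0.052},{"delta_pos":[0.0,0.0,0.0],"delta_rot":[0.0,0.0,0.0],"jaw":0.04},{"delta_pos":[0.0,0.0,0.0],"delta_rot":[0.0,0.0,0.0],"jaw":0.03},{"delta_pos":[0.0,0.0,0.0],"delta_rot":[0.0,0.0,0.0],"jaw":0.03},{"delta_pos":[0.0,0.0,0.0],"delta_rot":[0.0,0.0,0.0],"jaw":0.03},{"delta_pos":[0.0,0.0,0.0],"delta_rot":[0.0,0.0,0.0],"jaw":0.03}], squeeze=60)

```text
time: 4.47
position: [447.1, -280.4, 88.6]
ee_rot: [[-0.847, 0.532, 0.003], [0.532, 0.847, -0.002], [-0.004, 0.0, -1.0]]
contact_force: [0.3, -0.7, -1.6]
gripper_width: 0.527
```

```bash
python3 snap.py wrist:w4
```

```text
4.52 [ 447.  -280.4   88.5] [-0.7  0.  -2.3] [-35.  36. 117.   0.  27. -93.] 0.527
```

View pics/w4.png

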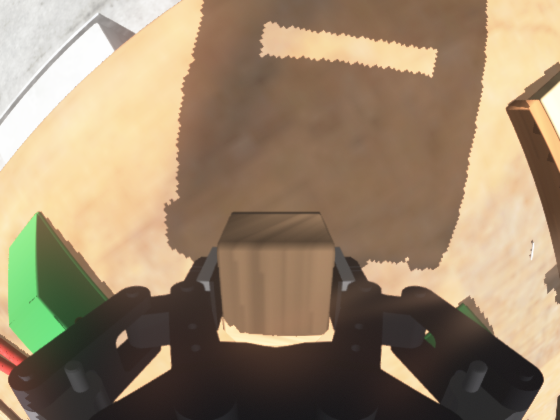

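The chock is gripped square between both pads (opening 45 mm). I'll lift it and carry it over the ramp, tilted 10° nose-up.

```bash
cat > ramp.py <<'E'
from plan import *
YAW=4.85; C=np.array([565.7,25.5,45.])
a=np.radians(YAW);b=np.radians(10)
ux=np.array([np.cos(a),np.sin(a),0]);uy=np.array([-np.sin(a),np.cos(a),0]);uz=np.array([0,0,1.])
u=np.cos(b)*ux+np.sin(b)*uz; n=-np.sin(b)*ux+np.cos(b)*uz
OX,OZ=17.6,88.5
RT=Rdown(90+YAW,-10)
def tcp(s,h,y=0): return C+s*u+h*n+y*uy-OX*u+OZ*n
def where():
    s=monitor.sense(); R0=s['ee_rot']; o=s['position']-OX*R0[:,0]+OZ*R0[:,2]-C
    f=s['contact_force']; w=R.from_matrix(RT.T@R0).as_rotvec()
    print("t %.2f chock s %.1f h %.1f y %.1f | F along %.1f normal %.1f lat %.1f | rot err deg %s grip %.3f"%(s['time'],o@u,o@n,o@uy,f@u,f@n,f@uy,np.round(np.degrees(w),2),s['gripper_width']))
E
python3 - <<'E'
from ramp import *
print(tcp(-55,40),RT)
plan([447,-280.4,190],Rdown(57.9),jaw=0.03,n=4)
p=tcp(-55,40)
import plan as P
class M: 
    @staticmethod
    def sense(): return {'position':np.array([447,-280.4,190]),'ee_rot':Rdown(57.9),'time':0}
P.monitor=M; plan(p,RT,jaw=0.03,n=10)
E
```

```text
[472.22506001  17.56853647 158.94093856] [[-0.98128161 -0.08454742  0.17302642]
 [-0.08326295  0.99641946  0.0146815 ]
 [-0.17364818  0.         -0.98480775]]
t 4.52 pos [ 447.  -280.4   88.5] n 4
[{"delta_pos": [-0.0001, 0.0, -0.0254], "delta_rot": [0.0, 0.001, -0.0], "jaw": 0.03}, {"delta_pos": [-0.0001, 0.0, -0.0254], "delta_rot": [0.0, 0.001, -0.0], "jaw": 0.03}, {"delta_pos": [-0.0, 0.0, -0.0254], "delta_rot": [0.0, 0.001, -0.0], "jaw": 0.03}, {"delta_pos": [-0.0, 0.0, -0.0254], "delta_rot": [0.0, 0.001, -0.0], "jaw": 0.03}]
t 0 pos [ 447.  -280.4  190. ] n 10
[{"delta_pos": [0.0137, 0.0266, 0.0031], "delta_rot": [-0.006, -0.017, -0.064], "jaw": 0.03}, {"delta_pos": [0.012, 0.0274, 0.003], "delta_rot": [-0.006, -0.017, -0.064], "jaw": 0.03}, {"delta_pos": [0.0103, 0.0281, 0.003], "delta_rot": [-0.006, -0.017, -0.064], "jaw": 0.03}, {"delta_pos": [0.0085, 0.0287, 0.003], "delta_rot": [-0.006, -0.017, -0.064], "jaw": 0.03}, {"delta_pos": [0.0067, 0.0292, 0.003], "delta_rot": [-0.006, -0.017, -0.064], "jaw": 0.03}, {"delta_pos": [0.0049, 0.0295, 0.0031], "delta_rot": [-0.006, -0.017, -0.064], "jaw": 0.03}, {"delta_pos": [0.003, 0.0297, 0.0032], "delta_rot": [-0.006, -0.017, -0.064], "jaw": 0.03}, {"delta_pos": [0.0011, 0.0299, 0.0033], "delta_rot": [-0.006, -0.017, -0.064], "jaw": 0.03}, {"delta_pos": [-0.0007, 0.0298, 0.0035], "delta_rot": [-0.006, -0.017, -0.064], "jaw": 0.03}, {"delta_pos": [-0.0026, 0.0297, 0.0037], "delta_rot": [-0.006, -0.017, -0.064], "jaw": 0.03}]
```

>>> step_arm(motion=[{"delta_pos":[0.0,0.0,-0.02],"delta_rot":[0.0,0.001,0.0],"jaw":0.03},{"delta_pos":[0.0,0.0,-0.027],"delta_rot":[0.0,0.001,0.0],"jaw":0.03},{"delta_pos":[0.0,0.0,-0.027],"delta_rot":[0.0,0.001,0.0],"jaw":0.03},{"delta_pos":[0.0,0.0,-0.027],"delta_rot":[0.0,0.001,0.0],"jaw":0.03}])

```text
time: 4.85
position: [444.0, -278.4, 187.2]
ee_rot: [[-0.846, 0.532, -0.01], [0.532, 0.846, 0.007], [0.012, 0.001, -1.0]]
contact_force: [1.1, 0.1, -2.1]
gripper_width: 0.529
```

>>> step_arm(motion=[{"delta_pos":[0.013,0.0265,0.003],"delta_rot":[-0.006,-0.017,-0.064],"jaw":0.03},{"delta_pos":[0.012,0.0275,0.003],"delta_rot":[-0.006,-0.017,-0.064],"jaw":0.03},{"delta_pos":[0.01,0.028,0.003],"delta_rot":[-0.006,-0.017,-0.064],"jaw":0.03},{"delta_pos":[0.0085,0.0285,0.003],"delta_rot":[-0.006,-0.017,-0.064],"jaw":0.03},{"delta_pos":[0.0065,0.029,0.003],"delta_rot":[-0.006,-0.017,-0.064],"jaw":0.03},{"delta_pos":[0.005,0.0295,0.003],"delta_rot":[-0.006,-0.017,-0.064],"jaw":0.03},{"delta_pos":[0.003,0.0295,0.003],"delta_rot":[-0.006,-0.017,-0.064],"jaw":0.03},{"delta_pos":[0.001,0.03,0.003],"delta_rot":[-0.006,-0.017,-0.064],"jaw":0.03},{"delta_pos":[-0.001,0.03,0.003],"delta_rot":[-0.006,-0.017,-0.064],"jaw":0.03},{"delta_pos":[-0.0025,0.0295,0.003],"delta_rot":[-0.006,-0.017,-0.064],"jaw":0.03}])

```text
time: 5.68
position: [472.7, 23.1, 165.8]
ee_rot: [[-0.977, -0.099, 0.187], [-0.098, 0.995, 0.018], [-0.187, -0.001, -0.982]]
contact_force: [1.1, 0.0, -2.1]
gripper_width: 0.525
```

```bash
python3 snap.py wrist:w5 ; python3 -c "
from ramp import *
where()
plan(tcp(-55,30),RT,jaw=0.03)"
```

```text
5.73 [472.2  26.7 165.4] [-2.5  1.5 -2. ] [  -1.   23.  129.    5.   18. -102.] 0.525
t 5.73 chock s -51.9 h 46.5 y 9.8 | F along -2.7 normal -1.5 lat 1.7 | rot err deg [-0.2  -0.82 -1.22] grip 0.525
t 5.73 pos [472.2  26.7 165.4] n 1
[{"delta_pos": [0.0023, -0.0091, 0.0162], "delta_rot": [0.003, 0.014, 0.021], "jaw": 0.03}]
```

View pics/w5.png

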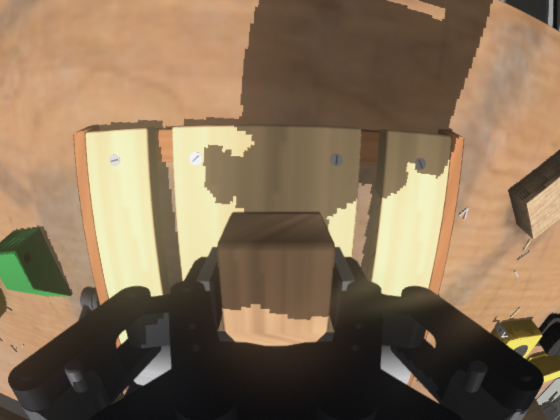

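The chock is over the middle plank (columns 172–361 at the low end), back toward the camera. Now I'll lower it towards the deck, downhill of the tube.

>>> step_arm(motion=[{"delta_pos":[0.001,-0.005,0.01],"delta_rot":[0.0,0.008,0.012],"jaw":0.03},{"delta_pos":[0.001,-0.005,0.012],"delta_rot":[0.0,0.006,0.01],"jaw":0.03},{"delta_pos":[0.0,0.0,0.01],"delta_rot":[0.0,0.0,0.0],"jaw":0.03},{"delta_pos":[0.0,0.0,0.0],"delta_rot":[0.0,0.0,0.0],"jaw":0.03}])

```text
time: 6.07
position: [477.0, 19.3, 131.8]
ee_rot: [[-0.981, -0.089, 0.173], [-0.087, 0.996, 0.019], [-0.174, 0.004, -0.985]]
contact_force: [-0.5, -0.5, -1.7]
gripper_width: 0.53
```

```bash
python3 -c "
from ramp import *
where()
plan(tcp(-55,3),RT,jaw=0.03)"; python3 snap.py side:s5 scene:e5 ; python3 - <<'E'
import cv2
a=cv2.imread("pics/e5.png");b=cv2.imread("pics/s5.png")
cv2.imwrite("pics/d5.png",cv2.resize(b[150:300,200:400],None,fx=4,fy=4,interpolation=cv2.INTER_CUBIC))
E
```

```text
t 6.07 chock s -54.9 h 12.4 y 1.8 | F along -0.8 normal -1.6 lat -0.4 | rot err deg [-0.25  0.   -0.21] grip 0.530
t 6.07 pos [477.   19.3 131.8] n 1
[{"delta_pos": [0.0002, -0.0014, 0.0094], "delta_rot": [0.004, -0.0, 0.004], "jaw": 0.03}]
6.17 [477.1  19.2 132.9] [-0.6  0.1 -1.1] [  -2.   27.  129.    6.   14. -103.] 0.53
```

View pics/d5.png

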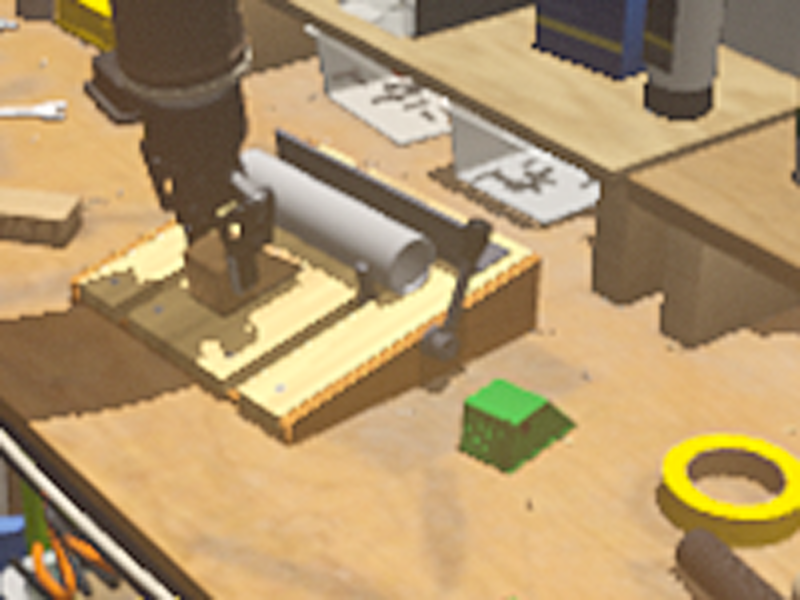

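>>> step_arm(motion=[{"delta_pos":[0.0,-0.001,0.004],"delta_rot":[0.004,0.0,0.004],"jaw":0.03},{"delta_pos":[0.0,0.0,0.004],"delta_rot":[0.0,0.0,0.0],"jaw":0.03},{"delta_pos":[0.0,0.0,0.002],"delta_rot":[0.0,0.0,0.0],"jaw":0.03},{"delta_pos":[0.0,0.0,0.0],"delta_rot":[0.0,0.0,0.0],"jaw":0.03}])

```text
time: 6.5
position: [479.6, 17.0, 123.3]
ee_rot: [[-0.981, -0.081, 0.175], [-0.08, 0.997, 0.014], [-0.176, -0.0, -0.984]]
contact_force: [-0.5, 0.0, -1.9]
gripper_width: 0.528
```

```bash
python3 -c "
from ramp import *
where()"
```

```text
t 6.50 chock s -53.8 h 3.7 y -1.4 | F along -0.8 normal -1.8 lat 0.1 | rot err deg [ 0.05 -0.12  0.2 ] grip 0.528
```

>>> step_arm(motion=[{"delta_pos":[0.0,0.001,0.0015],"delta_rot":[0.0,0.002,-0.003],"jaw":0.03},{"delta_pos":[0.0,0.0,0.0015],"delta_rot":[0.0,0.0,0.0],"jaw":0.03},{"delta_pos":[0.0,0.0,0.0],"delta_rot":[0.0,0.0,0.0],"jaw":0.03}])

```text
time: 6.75
position: [480.2, 18.0, 120.3]
ee_rot: [[-0.981, -0.084, 0.173], [-0.083, 0.996, 0.014], [-0.174, -0.001, -0.985]]
contact_force: [-0.4, 0.5, -1.9]
gripper_width: 0.527
```

```bash
python3 -c "
from ramp import *
where()"
```

```text
t 6.75 chock s -53.8 h 0.6 y -0.4 | F along -0.7 normal -1.8 lat 0.5 | rot err deg [ 0.05 -0.02  0.03] grip 0.527
```

>>> step_arm(motion=[{"delta_pos":[0.0,0.0,0.0008],"delta_rot":[0.0,0.0,0.0],"jaw":0.03},{"delta_pos":[0.0,0.0,0.0],"delta_rot":[0.0,0.0,0.0],"jaw":0.03}])

```text
time: 6.92
position: [480.3, 18.0, 119.9]
ee_rot: [[-0.981, -0.084, 0.174], [-0.083, 0.996, 0.014], [-0.174, -0.001, -0.985]]
contact_force: [-0.2, -1.8, -0.2]
gripper_width: 0.528
```

```bash
python3 -c "
from ramp import *
where()"
```

```text
t 6.92 chock s -53.7 h 0.2 y -0.3 | F along -0.4 normal -0.1 lat -1.8 | rot err deg [ 0.05 -0.04  0.01] grip 0.528
```

>>> step_arm(motion=[{"delta_pos":[0.0,0.0,0.0008],"delta_rot":[0.0,0.0,0.0],"jaw":0.03},{"delta_pos":[0.0,0.0,0.0],"delta_rot":[0.0,0.0,0.0],"jaw":0.03}])

```text
time: 7.08
position: [480.3, 18.0, 120.1]
ee_rot: [[-0.981, -0.084, 0.175], [-0.083, 0.996, 0.014], [-0.175, -0.001, -0.985]]
contact_force: [0.0, -0.4, -1.6]
gripper_width: 0.532
```

```bash
python3 -c "
from ramp import *
where()"
```

```text
t 7.08 chock s -53.6 h 0.4 y -0.3 | F along -0.3 normal -1.6 lat -0.4 | rot err deg [ 0.06 -0.1   0.01] grip 0.532
```

>>> step_arm(motion=[{"delta_pos":[-0.003,0.0,0.0],"delta_rot":[0.0,0.001,0.0],"jaw":0.03},{"delta_pos":[-0.003,0.0,0.0],"delta_rot":[0.0,0.0,0.0],"jaw":0.03},{"delta_pos":[-0.003,0.0,0.0],"delta_rot":[0.0,0.0,0.0],"jaw":0.03},{"delta_pos":[-0.003,0.0,0.0],"delta_rot":[0.0,0.0,0.0],"jaw":0.03},{"delta_pos":[-0.002,0.0,0.0],"delta_rot":[0.0,0.0,0.0],"jaw":0.03}])

```text
time: 7.5
position: [495.4, 19.4, 122.9]
ee_rot: [[-0.981, -0.084, 0.174], [-0.083, 0.996, 0.014], [-0.175, -0.001, -0.985]]
contact_force: [-0.4, 0.4, -1.9]
gripper_width: 0.526
```

```bash
python3 -c "
from ramp import *
where()"
```

```text
t 7.50 chock s -38.3 h 0.5 y -0.2 | F along -0.7 normal -1.8 lat 0.4 | rot err deg [ 0.06 -0.05  0.  ] grip 0.526
```

>>> step_arm(motion=[{"delta_pos":[-0.002,0.0,0.0003],"delta_rot":[0.0,0.0,0.0],"jaw":0.03},{"delta_pos":[-0.002,0.0,0.0003],"delta_rot":[0.0,0.0,0.0],"jaw":0.03},{"delta_pos":[-0.001,0.0,0.0],"delta_rot":[0.0,0.0,0.0],"jaw":0.03}])

```text
time: 7.75
position: [498.3, 19.7, 123.1]
ee_rot: [[-0.982, -0.085, 0.169], [-0.083, 0.996, 0.014], [-0.169, -0.0, -0.986]]
contact_force: [-4.5, -4.1, 6.1]
gripper_width: 0.534
```

```bash
python3 -c "
from ramp import *
where()"; python3 snap.py side:s6 scene:e6 ; python3 - <<'E'
import cv2
a=cv2.imread("pics/e6.png");b=cv2.imread("pics/s6.png")
cv2.imwrite("pics/d6.png",cv2.resize(b[170:265,220:350],None,fx=6,fy=6,interpolation=cv2.INTER_CUBIC))
E
```

```text
t 7.75 chock s -35.8 h 0.1 y -0.1 | F along -3.7 normal 6.9 lat -3.7 | rot err deg [ 0.02  0.25 -0.01] grip 0.534
7.85 [498.3  19.7 123.1] [-8.5 -4.7  8.9] [  -2.   30.  126.    4.   15. -101.] 0.528
```

View pics/d6.png

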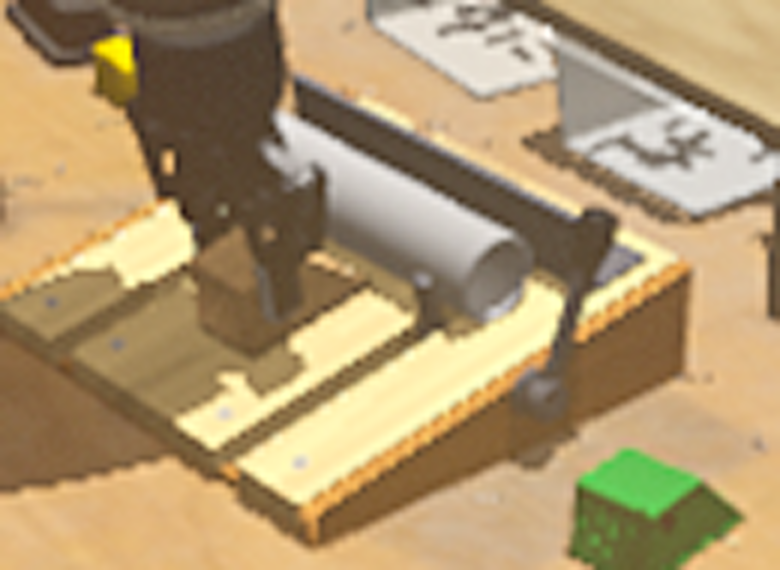

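The nose is under the tube with the tube still on its stops. The sole is bearing down a bit (about 8 N), so I'll ease that off and then continue up the deck.

>>> step_arm(motion=[{"delta_pos":[-0.0003,0.0,-0.0005],"delta_rot":[0.0,-0.003,0.0],"jaw":0.03},{"delta_pos":[0.0,0.0,-0.0002],"delta_rot":[0.0,0.0,0.0],"jaw":0.03}])

```text
time: 8.02
position: [498.3, 19.6, 123.8]
ee_rot: [[-0.982, -0.084, 0.171], [-0.083, 0.996, 0.014], [-0.172, -0.0, -0.985]]
contact_force: [0.6, 0.0, -2.7]
gripper_width: 0.525
```

```bash
python3 -c "
from ramp import *
where()"
```

```text
t 8.02 chock s -35.5 h 0.9 y -0.2 | F along 0.1 normal -2.7 lat -0.0 | rot err deg [0.02 0.1  0.01] grip 0.525
```

>>> step_arm(motion=[{"delta_pos":[-0.0015,0.0,0.0],"delta_rot":[0.0,-0.001,0.0],"jaw":0.03},{"delta_pos":[-0.0015,0.0,0.0],"delta_rot":[0.0,-0.001,0.0],"jaw":0.03},{"delta_pos":[-0.0015,0.0,0.0],"delta_rot":[0.0,0.0,0.0],"jaw":0.03}])

```text
time: 8.27
position: [503.2, 20.1, 124.5]
ee_rot: [[-0.981, -0.084, 0.173], [-0.083, 0.996, 0.014], [-0.174, -0.0, -0.985]]
contact_force: [-0.2, -0.3, -2.3]
gripper_width: 0.525
```

```bash
python3 -c "
from ramp import *
where()"
```

```text
t 8.27 chock s -30.4 h 0.7 y -0.1 | F along -0.6 normal -2.2 lat -0.3 | rot err deg [ 0.02 -0.01  0.01] grip 0.525
```

>>> step_arm(motion=[{"delta_pos":[-0.0015,0.0,0.0],"delta_rot":[0.0,0.0,0.0],"jaw":0.03},{"delta_pos":[-0.0015,0.0,0.0],"delta_rot":[0.0,0.0,0.0],"jaw":0.03}])

```text
time: 8.43
position: [506.8, 20.4, 125.1]
ee_rot: [[-0.981, -0.084, 0.174], [-0.083, 0.996, 0.014], [-0.174, -0.0, -0.985]]
contact_force: [-0.3, -0.5, -1.6]
gripper_width: 0.528
```

```bash
python3 -c "
from ramp import *
where()"
```

```text
t 8.43 chock s -26.7 h 0.6 y -0.1 | F along -0.6 normal -1.5 lat -0.5 | rot err deg [ 0.02 -0.03  0.01] grip 0.528
```

>>> step_arm(motion=[{"delta_pos":[-0.001,0.0,0.0],"delta_rot":[0.0,0.0,0.0],"jaw":0.03},{"delta_pos":[-0.001,0.0,0.0],"delta_rot":[0.0,0.0,0.0],"jaw":0.03}])

```text
time: 8.6
position: [509.3, 20.7, 125.4]
ee_rot: [[-0.981, -0.085, 0.174], [-0.083, 0.996, 0.014], [-0.174, -0.0, -0.985]]
contact_force: [-1.8, -0.1, -2.4]
gripper_width: 0.53
```

```bash
python3 -c "
from ramp import *
where()"
```

```text
t 8.60 chock s -24.1 h 0.6 y -0.1 | F along -2.2 normal -2.0 lat 0.1 | rot err deg [ 0.02 -0.04 -0.  ] grip 0.530
```

>>> step_arm(motion=[{"delta_pos":[-0.001,0.0,0.0],"delta_rot":[0.0,0.0,0.0],"jaw":0.03},{"delta_pos":[-0.001,0.0,0.0],"delta_rot":[0.0,0.0,0.0],"jaw":0.03}])

```text
time: 8.77
position: [510.3, 20.9, 125.4]
ee_rot: [[-0.982, -0.085, 0.171], [-0.083, 0.996, 0.015], [-0.172, -0.0, -0.985]]
contact_force: [-6.8, -2.6, 1.6]
gripper_width: 0.527
```

```bash
python3 -c "
from ramp import *
where()"
```

```text
t 8.77 chock s -23.3 h 0.3 y 0.1 | F along -6.6 normal 2.8 lat -2.0 | rot err deg [ 0.    0.11 -0.  ] grip 0.527
```

>>> step_arm(motion=[{"delta_pos":[-0.001,0.0,-0.0002],"delta_rot":[0.0,-0.001,0.0],"jaw":0.03},{"delta_pos":[-0.001,0.0,0.0],"delta_rot":[0.0,0.0,0.0],"jaw":0.03}])

```text
time: 8.93
position: [510.6, 21.0, 125.5]
ee_rot: [[-0.982, -0.084, 0.169], [-0.083, 0.996, 0.015], [-0.169, 0.0, -0.986]]
contact_force: [-7.3, -3.3, 3.9]
gripper_width: 0.529
```

```bash
python3 -c "
from ramp import *
where()"
```

```text
t 8.93 chock s -23.2 h 0.3 y 0.2 | F along -6.8 normal 5.2 lat -2.7 | rot err deg [-0.02  0.25  0.01] grip 0.529
```

>>> step_arm(motion=[{"delta_pos":[-0.001,0.0,0.0],"delta_rot":[0.0,0.0,0.0],"jaw":0.03},{"delta_pos":[-0.001,0.0,0.0],"delta_rot":[0.0,0.0,0.0],"jaw":0.03}])

```text
time: 9.1
position: [510.9, 21.0, 125.6]
ee_rot: [[-0.983, -0.084, 0.165], [-0.083, 0.996, 0.015], [-0.166, 0.001, -0.986]]
contact_force: [-8.4, -2.4, 6.0]
gripper_width: 0.527
```

```bash
python3 -c "
from ramp import *
where()"
```

```text
t 9.10 chock s -23.3 h 0.3 y 0.2 | F along -7.4 normal 7.4 lat -1.7 | rot err deg [-0.04  0.44  0.03] grip 0.527
```

>>> step_arm(motion=[{"delta_pos":[-0.001,0.0,-0.0006],"delta_rot":[0.0,-0.004,0.0],"jaw":0.03},{"delta_pos":[-0.001,0.0,-0.0004],"delta_rot":[0.0,-0.002,0.0],"jaw":0.03}])

```text
time: 9.27
position: [511.4, 21.0, 126.6]
ee_rot: [[-0.982, -0.084, 0.169], [-0.083, 0.996, 0.015], [-0.169, 0.001, -0.986]]
contact_force: [-2.5, -0.4, -1.9]
gripper_width: 0.525
```

```bash
python3 -c "
from ramp import *
where()"
```

```text
t 9.27 chock s -22.3 h 1.2 y 0.2 | F along -2.8 normal -1.4 lat -0.2 | rot err deg [-0.06  0.25  0.04] grip 0.525
```

>>> step_arm(motion=[{"delta_pos":[-0.0012,0.0,-0.0003],"delta_rot":[0.0,-0.002,0.0],"jaw":0.03},{"delta_pos":[-0.0012,0.0,-0.0003],"delta_rot":[0.0,-0.002,0.0],"jaw":0.03}])

```text
time: 9.43
position: [513.2, 21.3, 127.4]
ee_rot: [[-0.982, -0.084, 0.171], [-0.083, 0.996, 0.016], [-0.172, 0.001, -0.985]]
contact_force: [-3.0, -0.2, -3.1]
gripper_width: 0.529
```

```bash
python3 -c "
from ramp import *
where()"
```

```text
t 9.43 chock s -20.1 h 1.8 y 0.4 | F along -3.5 normal -2.5 lat 0.0 | rot err deg [-0.07  0.09  0.04] grip 0.529
```

>>> step_arm(motion=[{"delta_pos":[-0.001,0.0,0.0003],"delta_rot":[0.0,-0.001,0.0],"jaw":0.03},{"delta_pos":[-0.001,0.0,0.0003],"delta_rot":[0.0,0.0,0.0],"jaw":0.03}])

```text
time: 9.6
position: [515.3, 21.5, 127.2]
ee_rot: [[-0.981, -0.084, 0.172], [-0.083, 0.996, 0.016], [-0.173, 0.001, -0.985]]
contact_force: [-2.4, 0.3, -3.2]
gripper_width: 0.524
```

```bash
python3 -c "
from ramp import *
where()"
```

```text
t 9.60 chock s -17.9 h 1.2 y 0.4 | F along -2.8 normal -2.8 lat 0.5 | rot err deg [-0.07  0.03  0.03] grip 0.524
```

>>> step_arm(motion=[{"delta_pos":[-0.001,0.0,0.0001],"delta_rot":[0.0,0.0,0.0],"jaw":0.03},{"delta_pos":[-0.001,0.0,0.0001],"delta_rot":[0.0,0.0,0.0],"jaw":0.03}])

```text
time: 9.77
position: [517.6, 21.8, 127.2]
ee_rot: [[-0.981, -0.084, 0.172], [-0.083, 0.996, 0.016], [-0.173, 0.001, -0.985]]
contact_force: [-2.4, -0.6, -4.1]
gripper_width: 0.529
```

```bash
python3 -c "
from ramp import *
where()"
```

```text
t 9.77 chock s -15.7 h 0.8 y 0.5 | F along -3.1 normal -3.6 lat -0.4 | rot err deg [-0.07  0.04  0.03] grip 0.529
```

>>> step_arm(motion=[{"delta_pos":[-0.0007,0.0,0.0001],"delta_rot":[0.0,0.0,0.0],"jaw":0.03},{"delta_pos":[-0.0007,0.0,0.0],"delta_rot":[0.0,0.0,0.0],"jaw":0.03}])

```text
time: 9.93
position: [519.3, 21.9, 127.3]
ee_rot: [[-0.981, -0.084, 0.172], [-0.083, 0.996, 0.016], [-0.173, 0.001, -0.985]]
contact_force: [-1.8, -0.8, -2.9]
gripper_width: 0.53
```

```bash
python3 -c "
from ramp import *
where()"; python3 snap.py side:s7 wrist:w7; python3 - <<'E'
import cv2
b=cv2.imread("pics/s7.png")
cv2.imwrite("pics/d7.png",cv2.resize(b[170:265,220:350],None,fx=6,fy=6,interpolation=cv2.INTER_CUBIC))
E
```

```text
t 9.93 chock s -14.1 h 0.6 y 0.5 | F along -2.4 normal -2.6 lat -0.7 | rot err deg [-0.07  0.05  0.02] grip 0.530
10.03 [519.4  21.9 127.4] [-0.7  0.2 -3.5] [  -2.   30.  124.    4.   17. -100.] 0.53
```

View pics/d7.png

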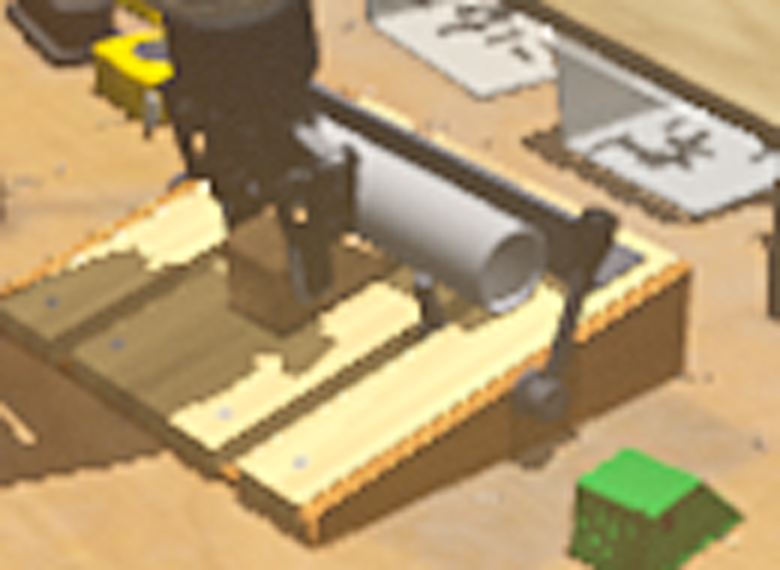

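View pics/w7.png

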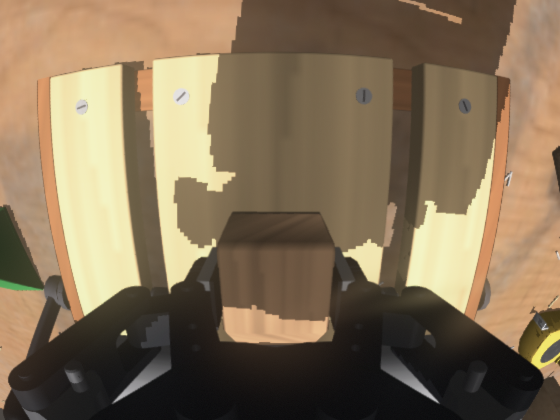

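The tube has rolled off the stop fingers (finger at (428,290) in the crop, now clear of the tube) and is nearly at the rail. I'll keep going in smaller steps.

>>> step_arm(motion=[{"delta_pos":[-0.0007,-0.0001,0.0001],"delta_rot":[0.0,0.0,0.0],"jaw":0.03},{"delta_pos":[-0.0007,0.0,0.0001],"delta_rot":[0.0,0.0,0.0],"jaw":0.03}])

```text
time: 10.2
position: [520.8, 21.9, 127.4]
ee_rot: [[-0.981, -0.084, 0.172], [-0.083, 0.996, 0.016], [-0.173, 0.001, -0.985]]
contact_force: [-2.9, -1.3, -3.1]
gripper_width: 0.525
```

```bash
python3 -c "
from ramp import *
where()"
```

```text
t 10.20 chock s -12.5 h 0.5 y 0.4 | F along -3.5 normal -2.6 lat -1.0 | rot err deg [-0.07  0.03  0.02] grip 0.525
```

>>> step_arm(motion=[{"delta_pos":[-0.0007,-0.0001,0.0001],"delta_rot":[0.0,0.0,0.0],"jaw":0.03},{"delta_pos":[-0.0005,0.0,0.0],"delta_rot":[0.0,0.0,0.0],"jaw":0.03}])

```text
time: 10.37
position: [521.7, 22.0, 127.5]
ee_rot: [[-0.982, -0.084, 0.172], [-0.083, 0.996, 0.016], [-0.172, 0.001, -0.985]]
contact_force: [-4.3, -0.4, -0.5]
gripper_width: 0.529
```

```bash
python3 -c "
from ramp import *
where()"
```

```text
t 10.37 chock s -11.7 h 0.3 y 0.3 | F along -4.3 normal 0.2 lat -0.0 | rot err deg [-0.08  0.08  0.02] grip 0.529
```

>>> step_arm(motion=[{"delta_pos":[-0.0008,0.0,-0.0001],"delta_rot":[0.0,-0.001,0.0],"jaw":0.03},{"delta_pos":[-0.0008,0.0,-0.0001],"delta_rot":[0.0,-0.001,0.0],"jaw":0.03}])

```text
time: 10.53
position: [523.1, 22.1, 127.9]
ee_rot: [[-0.981, -0.084, 0.173], [-0.083, 0.996, 0.016], [-0.174, 0.001, -0.985]]
contact_force: [-2.2, -0.6, -3.1]
gripper_width: 0.529
```

```bash
python3 -c "
from ramp import *
where()"
```

```text
t 10.53 chock s -10.1 h 0.6 y 0.3 | F along -2.8 normal -2.6 lat -0.5 | rot err deg [-0.08 -0.02  0.03] grip 0.529
```

>>> step_arm(motion=[{"delta_pos":[-0.0008,0.0,-0.0001],"delta_rot":[0.0,-0.001,0.0],"jaw":0.03},{"delta_pos":[-0.0008,0.0,-0.0001],"delta_rot":[0.0,-0.001,0.0],"jaw":0.03}])

```text
time: 10.7
position: [524.9, 22.2, 128.4]
ee_rot: [[-0.981, -0.084, 0.176], [-0.083, 0.996, 0.016], [-0.176, 0.001, -0.984]]
contact_force: [-2.7, -0.0, -2.8]
gripper_width: 0.526
```

```bash
python3 -c "
from ramp import *
where()"
```

```text
t 10.70 chock s -8.0 h 0.8 y 0.3 | F along -3.1 normal -2.3 lat 0.2 | rot err deg [-0.08 -0.16  0.03] grip 0.526
```

>>> step_arm(motion=[{"delta_pos":[-0.0005,0.0,0.0002],"delta_rot":[0.0,0.002,0.0],"jaw":0.03},{"delta_pos":[-0.0005,0.0,0.0001],"delta_rot":[0.0,0.001,0.0],"jaw":0.03}])

```text
time: 10.87
position: [526.3, 22.3, 128.4]
ee_rot: [[-0.981, -0.084, 0.173], [-0.083, 0.996, 0.016], [-0.174, 0.001, -0.985]]
contact_force: [-3.1, -0.3, -2.3]
gripper_width: 0.526
```

```bash
python3 -c "
from ramp import *
where()"; python3 snap.py scene:e8 side:s8 ; python3 - <<'E'
import cv2
b=cv2.imread("pics/s8.png");a=cv2.imread("pics/e8.png")
cv2.imwrite("pics/d8.png",cv2.resize(b[170:265,250:350],None,fx=6,fy=6,interpolation=cv2.INTER_CUBIC))
E
```

```text
t 10.87 chock s -6.8 h 0.5 y 0.2 | F along -3.5 normal -1.8 lat -0.1 | rot err deg [-0.08 -0.01  0.03] grip 0.526
10.97 [526.5  22.3 128.4] [-0.8  0.9 -3.7] [  -2.   30.  123.    4.   17. -100.] 0.527
```

View pics/d8.png

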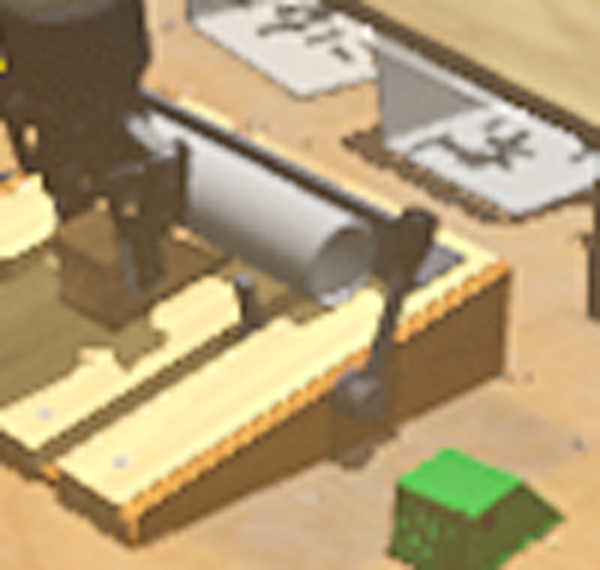

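The tube is now almost touching the rail. I'll keep creeping.

>>> step_arm(motion=[{"delta_pos":[-0.0006,0.0,0.0001],"delta_rot":[0.0,0.0,0.0],"jaw":0.03},{"delta_pos":[-0.0006,0.0,0.0001],"delta_rot":[0.0,0.0,0.0],"jaw":0.03}])

```text
time: 11.13
position: [526.9, 22.4, 128.3]
ee_rot: [[-0.982, -0.084, 0.172], [-0.083, 0.996, 0.016], [-0.173, 0.002, -0.985]]
contact_force: [-9.3, -2.8, 3.6]
gripper_width: 0.53
```

```bash
python3 -c "
from ramp import *
where()"
```

```text
t 11.13 chock s -6.3 h 0.2 y 0.3 | F along -8.7 normal 5.2 lat -2.0 | rot err deg [-0.08  0.06  0.03] grip 0.530
```

>>> step_arm(motion=[{"delta_pos":[-0.0006,0.0,0.0001],"delta_rot":[0.0,0.0,0.0],"jaw":0.03},{"delta_pos":[-0.0006,0.0,0.0],"delta_rot":[0.0,0.0,0.0],"jaw":0.03}])

```text
time: 11.3
position: [527.1, 22.4, 128.3]
ee_rot: [[-0.982, -0.084, 0.17], [-0.083, 0.996, 0.016], [-0.171, 0.002, -0.985]]
contact_force: [-7.1, -2.1, 4.7]
gripper_width: 0.527
```

```bash
python3 -c "
from ramp import *
where()"
```

```text
t 11.30 chock s -6.4 h 0.2 y 0.3 | F along -6.3 normal 5.9 lat -1.5 | rot err deg [-0.1   0.18  0.03] grip 0.527
```

>>> step_arm(motion=[{"delta_pos":[-0.0007,0.0,-0.0004],"delta_rot":[0.0,-0.002,0.0],"jaw":0.03},{"delta_pos":[-0.0007,0.0,-0.0001],"delta_rot":[0.0,-0.001,0.0],"jaw":0.03}])

```text
time: 11.47
position: [527.1, 22.4, 128.7]
ee_rot: [[-0.982, -0.084, 0.17], [-0.083, 0.996, 0.016], [-0.171, 0.002, -0.985]]
contact_force: [-4.3, -1.8, -3.9]
gripper_width: 0.529
```

```bash
python3 -c "
from ramp import *
where()"
```

```text
t 11.47 chock s -6.2 h 0.6 y 0.3 | F along -5.0 normal -3.1 lat -1.4 | rot err deg [-0.11  0.15  0.04] grip 0.529
```

>>> step_arm(motion=[{"delta_pos":[-0.0007,0.0,0.0],"delta_rot":[0.0,-0.001,0.0],"jaw":0.03}])

```text
time: 11.55
position: [527.1, 22.4, 128.6]
ee_rot: [[-0.982, -0.084, 0.17], [-0.083, 0.996, 0.016], [-0.171, 0.002, -0.985]]
contact_force: [-5.8, -2.6, -2.6]
gripper_width: 0.527
```

```bash
python3 -c "
from ramp import *
where()"
```

```text
t 11.55 chock s -6.3 h 0.5 y 0.3 | F along -6.4 normal -1.5 lat -2.1 | rot err deg [-0.12  0.18  0.04] grip 0.527
```

The chock no longer advances with the sole unloaded (s ≈ -6.3), so the tube is at the rail. I'll raise the push in stages toward 15 N along the deck, keeping the bearing-down near zero.

>>> step_arm(motion=[{"delta_pos":[-0.001,0.0,-0.0001],"delta_rot":[0.0,-0.002,0.0],"jaw":0.03},{"delta_pos":[-0.0012,0.0,-0.0001],"delta_rot":[0.0,-0.002,0.0],"jaw":0.03}])

```text
time: 11.72
position: [527.2, 22.4, 128.5]
ee_rot: [[-0.982, -0.084, 0.169], [-0.082, 0.996, 0.017], [-0.17, 0.003, -0.985]]
contact_force: [-9.7, -4.1, 1.6]
gripper_width: 0.529
```

```bash
python3 -c "
from ramp import *
where()"
```

```text
t 11.72 chock s -6.3 h 0.4 y 0.4 | F along -9.6 normal 3.4 lat -3.3 | rot err deg [-0.14  0.2   0.06] grip 0.529
```

>>> step_arm(motion=[{"delta_pos":[-0.0013,0.0,-0.0001],"delta_rot":[0.0,-0.003,0.0],"jaw":0.03}])

```text
time: 11.8
position: [527.1, 22.4, 128.5]
ee_rot: [[-0.982, -0.084, 0.17], [-0.082, 0.996, 0.017], [-0.171, 0.003, -0.985]]
contact_force: [-10.3, -4.2, 1.4]
gripper_width: 0.524
```

```bash
python3 -c "
from ramp import *
where()"
```

```text
t 11.80 chock s -6.3 h 0.4 y 0.4 | F along -10.2 normal 3.2 lat -3.3 | rot err deg [-0.16  0.17  0.07] grip 0.524
```

>>> step_arm(motion=[{"delta_pos":[-0.0016,-0.0003,-0.0003],"delta_rot":[0.001,-0.002,-0.001],"jaw":0.03}])

```text
time: 11.88
position: [527.2, 22.2, 128.7]
ee_rot: [[-0.982, -0.085, 0.169], [-0.083, 0.996, 0.016], [-0.17, 0.002, -0.985]]
contact_force: [-9.9, 3.0, -0.2]
gripper_width: 0.523
```

```bash
python3 -c "
from ramp import *
where()"
```

```text
t 11.88 chock s -6.3 h 0.5 y 0.2 | F along -9.5 normal 1.4 lat 3.9 | rot err deg [-0.12  0.22  0.02] grip 0.523
```

>>> step_arm(motion=[{"delta_pos":[-0.0018,-0.0003,-0.0003],"delta_rot":[0.001,-0.002,-0.001],"jaw":0.03}])

```text
time: 11.97
position: [527.3, 22.2, 128.7]
ee_rot: [[-0.982, -0.086, 0.168], [-0.084, 0.996, 0.016], [-0.168, 0.001, -0.986]]
contact_force: [-10.3, 2.4, -0.1]
gripper_width: 0.527
```

```bash
python3 -c "
from ramp import *
where()"
```

```text
t 11.97 chock s -6.3 h 0.6 y 0.1 | F along -9.9 normal 1.7 lat 3.3 | rot err deg [-0.09  0.3  -0.05] grip 0.527
```

>>> step_arm(motion=[{"delta_pos":[-0.0021,0.0001,-0.0003],"delta_rot":[0.0,-0.004,0.0],"jaw":0.03}])

```text
time: 12.05
position: [527.4, 22.4, 128.8]
ee_rot: [[-0.982, -0.086, 0.168], [-0.084, 0.996, 0.016], [-0.168, 0.002, -0.986]]
contact_force: [-13.8, -9.5, -0.2]
gripper_width: 0.526
```

```bash
python3 -c "
from ramp import *
where()"
```

```text
t 12.05 chock s -6.2 h 0.6 y 0.4 | F along -14.4 normal 2.3 lat -8.3 | rot err deg [-0.12  0.31 -0.05] grip 0.526
```

>>> step_arm(motion=[{"delta_pos":[-0.0024,0.0,-0.0003],"delta_rot":[0.0,-0.004,0.0],"jaw":0.03}])

```text
time: 12.13
position: [527.4, 22.5, 128.8]
ee_rot: [[-0.982, -0.086, 0.167], [-0.084, 0.996, 0.017], [-0.168, 0.002, -0.986]]
contact_force: [-14.7, -9.4, 1.2]
gripper_width: 0.531
```

```bash
python3 -c "
from ramp import *
where()"
```

```text
t 12.13 chock s -6.2 h 0.6 y 0.4 | F along -15.0 normal 3.9 lat -8.1 | rot err deg [-0.14  0.34 -0.03] grip 0.531
```

>>> step_arm(motion=[{"delta_pos":[-0.0025,-0.0002,-0.0005],"delta_rot":[0.0,-0.004,0.0],"jaw":0.03}])

```text
time: 12.22
position: [527.5, 22.3, 128.9]
ee_rot: [[-0.982, -0.085, 0.166], [-0.084, 0.996, 0.017], [-0.167, 0.003, -0.986]]
contact_force: [-12.3, -3.1, -0.4]
gripper_width: 0.532
```

```bash
python3 -c "
from ramp import *
where()"
```

```text
t 12.22 chock s -6.2 h 0.7 y 0.3 | F along -12.4 normal 1.8 lat -2.0 | rot err deg [-0.17  0.39 -0.01] grip 0.532
```

>>> step_arm(motion=[{"delta_pos":[-0.0026,-0.0001,-0.0004],"delta_rot":[0.0,-0.004,0.0],"jaw":0.03}])

```text
time: 12.3
position: [527.6, 22.3, 129.0]
ee_rot: [[-0.983, -0.085, 0.165], [-0.083, 0.996, 0.018], [-0.166, 0.003, -0.986]]
contact_force: [-13.6, -4.9, 0.2]
gripper_width: 0.526
```

```bash
python3 -c "
from ramp import *
where()"
```

```text
t 12.30 chock s -6.2 h 0.7 y 0.3 | F along -13.8 normal 2.6 lat -3.8 | rot err deg [-0.2   0.44 -0.  ] grip 0.526
```

>>> step_arm(motion=[{"delta_pos":[-0.0028,-0.0001,-0.0003],"delta_rot":[0.001,-0.008,0.0],"jaw":0.03}])

```text
time: 12.38
position: [527.4, 22.3, 128.8]
ee_rot: [[-0.982, -0.085, 0.167], [-0.083, 0.996, 0.017], [-0.168, 0.003, -0.986]]
contact_force: [-17.7, -4.4, 1.4]
gripper_width: 0.532
```

```bash
python3 -c "
from ramp import *
where()"
```

```text
t 12.38 chock s -6.2 h 0.6 y 0.3 | F along -17.5 normal 4.5 lat -2.9 | rot err deg [-0.18  0.33  0.01] grip 0.532
```

>>> step_arm(motion=[{"delta_pos":[-0.0028,-0.0001,-0.0002],"delta_rot":[0.001,-0.01,0.0],"jaw":0.03}])

```text
time: 12.47
position: [527.1, 22.3, 128.5]
ee_rot: [[-0.982, -0.085, 0.171], [-0.083, 0.996, 0.017], [-0.172, 0.003, -0.985]]
contact_force: [-19.0, -6.5, 1.8]
gripper_width: 0.53
```

```bash
python3 -c "
from ramp import *
where()"
```

```text
t 12.47 chock s -6.2 h 0.4 y 0.4 | F along -18.9 normal 5.1 lat -4.9 | rot err deg [-0.17  0.1   0.02] grip 0.530
```

>>> step_arm(motion=[{"delta_pos":[-0.0025,-0.0001,-0.0002],"delta_rot":[0.001,-0.007,0.0],"jaw":0.03},{"delta_pos":[-0.0025,-0.0001,-0.0002],"delta_rot":[0.001,-0.006,0.0],"jaw":0.03}])

```text
time: 12.63
position: [526.9, 22.4, 128.2]
ee_rot: [[-0.981, -0.084, 0.174], [-0.082, 0.996, 0.017], [-0.175, 0.002, -0.985]]
contact_force: [-16.2, -3.5, 3.7]
gripper_width: 0.528
```

```bash
python3 -c "
from ramp import *
where()"
```

```text
t 12.63 chock s -6.2 h 0.2 y 0.3 | F along -15.5 normal 6.5 lat -2.1 | rot err deg [-0.12 -0.08  0.05] grip 0.528
```

>>> step_arm(motion=[{"delta_pos":[-0.0026,-0.0001,-0.0003],"delta_rot":[0.001,-0.007,0.0],"jaw":0.03},{"delta_pos":[-0.0026,-0.0001,-0.0003],"delta_rot":[0.001,-0.006,0.0],"jaw":0.03}])

```text
time: 12.8
position: [526.7, 22.5, 128.1]
ee_rot: [[-0.981, -0.084, 0.177], [-0.082, 0.997, 0.016], [-0.178, 0.001, -0.984]]
contact_force: [-13.6, -4.3, 2.1]
gripper_width: 0.526
```

```bash
python3 -c "
from ramp import *
where()"
```

```text
t 12.80 chock s -6.1 h 0.2 y 0.4 | F along -13.3 normal 4.4 lat -3.2 | rot err deg [-0.07 -0.24  0.07] grip 0.526
```

>>> step_arm(motion=[{"delta_pos":[-0.0028,-0.0001,-0.0005],"delta_rot":[0.0,-0.004,0.0],"jaw":0.03}])

```text
time: 12.88
position: [526.8, 22.5, 128.3]
ee_rot: [[-0.981, -0.084, 0.176], [-0.082, 0.997, 0.017], [-0.177, 0.002, -0.984]]
contact_force: [-13.5, -7.3, -0.9]
gripper_width: 0.528
```

```bash
python3 -c "
from ramp import *
where()"
```

```text
t 12.88 chock s -6.1 h 0.3 y 0.4 | F along -14.0 normal 1.5 lat -6.1 | rot err deg [-0.1  -0.18  0.08] grip 0.528
```

>>> step_arm(motion=[{"delta_pos":[-0.0029,-0.0001,-0.0005],"delta_rot":[0.0,-0.004,0.0],"jaw":0.03}])

```text
time: 12.97
position: [526.9, 22.5, 128.4]
ee_rot: [[-0.981, -0.083, 0.175], [-0.082, 0.997, 0.017], [-0.175, 0.003, -0.985]]
contact_force: [-15.2, -7.2, -1.1]
gripper_width: 0.527
```

```bash
python3 -c "
from ramp import *
where()"
```

```text
t 12.97 chock s -6.1 h 0.4 y 0.4 | F along -15.7 normal 1.7 lat -5.9 | rot err deg [-0.13 -0.1   0.09] grip 0.527
```

>>> step_arm(motion=[{"delta_pos":[-0.003,-0.0003,-0.0005],"delta_rot":[0.001,-0.005,-0.001],"jaw":0.03},{"delta_pos":[-0.003,-0.0001,-0.0005],"delta_rot":[0.001,-0.005,0.0],"jaw":0.03}])

```text
time: 13.13
position: [527.0, 22.4, 128.5]
ee_rot: [[-0.981, -0.084, 0.173], [-0.082, 0.996, 0.016], [-0.174, 0.002, -0.985]]
contact_force: [-14.5, -4.2, -1.3]
gripper_width: 0.528
```

```bash
python3 -c "
from ramp import *
where()"
```

```text
t 13.13 chock s -6.1 h 0.5 y 0.3 | F along -14.8 normal 1.3 lat -3.0 | rot err deg [-0.1   0.    0.05] grip 0.528
```

>>> step_arm(motion=[{"delta_pos":[-0.0032,-0.0002,-0.0005],"delta_rot":[0.001,-0.006,0.0],"jaw":0.03},{"delta_pos":[-0.0032,-0.0001,-0.0004],"delta_rot":[0.001,-0.006,0.0],"jaw":0.03}])

```text
time: 13.3
position: [527.1, 22.5, 128.4]
ee_rot: [[-0.981, -0.084, 0.172], [-0.082, 0.996, 0.016], [-0.173, 0.001, -0.985]]
contact_force: [-16.5, -5.8, 1.6]
gripper_width: 0.526
```

```bash
python3 -c "
from ramp import *
where()"
```

```text
t 13.30 chock s -6.1 h 0.4 y 0.4 | F along -16.4 normal 4.6 lat -4.4 | rot err deg [-0.06  0.04  0.07] grip 0.526
```

>>> step_arm(motion=[{"delta_pos":[-0.0033,-0.0002,-0.0007],"delta_rot":[0.001,-0.006,0.0],"jaw":0.03},{"delta_pos":[-0.0033,-0.0002,-0.0006],"delta_rot":[0.001,-0.006,0.0],"jaw":0.03},{"delta_pos":[-0.003,-0.0001,-0.0006],"delta_rot":[0.001,-0.006,0.0],"jaw":0.03}])

```text
time: 13.55
position: [527.1, 22.6, 128.7]
ee_rot: [[-0.982, -0.083, 0.172], [-0.082, 0.997, 0.015], [-0.172, 0.0, -0.985]]
contact_force: [-13.0, -4.6, -4.6]
gripper_width: 0.53
```

```bash
python3 -c "
from ramp import *
where()"
```

```text
t 13.55 chock s -6.1 h 0.6 y 0.4 | F along -14.0 normal -2.2 lat -3.5 | rot err deg [-0.01  0.08  0.09] grip 0.530
```

>>> step_arm(motion=[{"delta_pos":[-0.0033,-0.0001,-0.0003],"delta_rot":[0.0,-0.006,0.0],"jaw":0.03},{"delta_pos":[-0.0033,-0.0001,-0.0003],"delta_rot":[0.0,-0.006,0.0],"jaw":0.03},{"delta_pos":[-0.0015,0.0,-0.0001],"delta_rot":[0.0,-0.003,0.0],"jaw":0.05},{"delta_pos":[0.0,0.0,0.0],"delta_rot":[0.0,0.0,0.0],"jaw":0.06},{"delta_pos":[0.0,0.0,0.0],"delta_rot":[0.0,0.0,0.0],"jaw":0.066},{"delta_pos":[0.0,0.0,0.0],"delta_rot":[0.0,0.0,0.0],"jaw":0.066}])

```text
time: 14.05
position: [529.9, 22.5, 129.3]
ee_rot: [[-0.981, -0.082, 0.176], [-0.081, 0.997, 0.016], [-0.177, 0.001, -0.984]]
contact_force: [0.2, 0.5, 0.2]
gripper_width: 0.772
```

```bash
python3 -c "
from ramp import *
where()"; python3 snap.py wrist:w9 side:s9 ; python3 - <<'E'
import cv2
b=cv2.imread("pics/s9.png")
cv2.imwrite("pics/d9.png",cv2.resize(b[170:265,250:350],None,fx=6,fy=6,interpolation=cv2.INTER_CUBIC))
E
```

```text
t 14.05 chock s -2.8 h 0.8 y 0.1 | F along 0.3 normal 0.1 lat 0.5 | rot err deg [-0.06 -0.2   0.14] grip 0.772
14.15 [529.8  22.5 129.2] [ 1.  -0.6  0.5] [  -2.   30.  122.    4.   17. -100.] 0.775
```

View pics/w9.png

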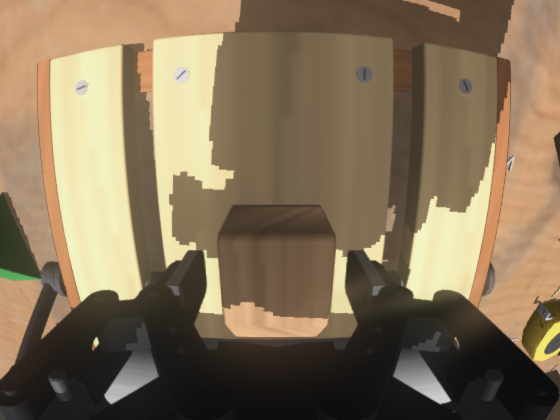

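View pics/d9.png

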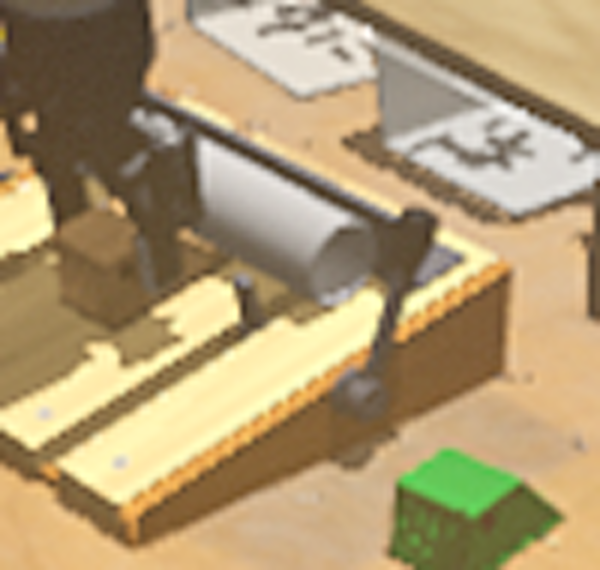

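The jaws are open with no load on the tool, and the chock and tube stay in place against the rail. To be sure of the press without any bearing-down, I'll retract, close the fingers and give one clean measured push on the chock's back.

>>> step_arm(motion=[{"delta_pos":[0.001,0.0,-0.01],"delta_rot":[0.0,0.001,0.0],"jaw":0.072},{"delta_pos":[0.001,0.0,-0.018],"delta_rot":[0.0,0.001,0.0],"jaw":0.072},{"delta_pos":[0.0,0.0,-0.018],"delta_rot":[0.0,0.0,0.0],"jaw":0.072},{"delta_pos":[0.0,0.0,-0.018],"delta_rot":[0.0,0.0,0.0],"jaw":0.072},{"delta_pos":[0.016,0.0,0.0],"delta_rot":[0.0,0.0,0.0],"jaw":0.03},{"delta_pos":[0.016,0.0,0.0],"delta_rot":[0.0,0.0,0.0],"jaw":0.0},{"delta_pos":[0.016,0.0,0.0],"delta_rot":[0.0,0.0,0.0],"jaw":0.0},{"delta_pos":[0.006,0.0,0.0],"delta_rot":[0.0,0.0,0.0],"jaw":0.0},{"delta_pos":[0.0,0.0,0.0],"delta_rot":[0.0,0.0,0.0],"jaw":0.0},{"delta_pos":[0.0,0.0,0.0],"delta_rot":[0.0,0.0,0.0],"jaw":0.0}])

```text
time: 14.98
position: [462.8, 16.9, 191.4]
ee_rot: [[-0.98, -0.083, 0.181], [-0.081, 0.997, 0.015], [-0.182, 0.0, -0.983]]
contact_force: [0.1, 0.1, -0.8]
gripper_width: 0.006
```

```bash
cat >> ramp.py <<'E'
def tw():
    s=monitor.sense(); R0=s['ee_rot']; o=s['position']-C
    f=s['contact_force']; w=R.from_matrix(RT.T@R0).as_rotvec()
    print("t %.2f TCP s %.1f h %.1f y %.1f | F along %.1f normal %.1f lat %.1f | rot err deg %s grip %.3f"%(s['time'],o@u,o@n,o@uy,f@u,f@n,f@uy,np.round(np.degrees(w),2),s['gripper_width']))
E
python3 -c "
from ramp import *
tw()"; python3 snap.py wrist:w10
```

```text
t 14.98 TCP s -76.3 h 162.1 y 0.1 | F along -0.1 normal -0.8 lat 0.1 | rot err deg [ 0.01 -0.48  0.1 ] grip 0.006
15.03 [463.1  16.9 191.4] [ 0.2  0.7 -0.2] [  -3.   20.  128.    4.   22. -100.] 0.003
```

View pics/w10.png

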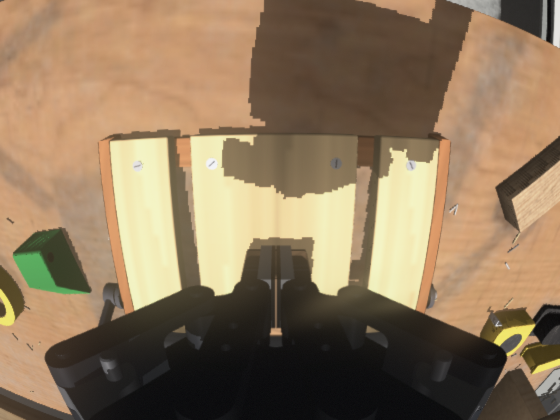

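The closed fingertips are at (276,255), downhill of the chock's back edge. I'll lower them behind the chock.

>>> step_arm(motion=[{"delta_pos":[0.0,0.0,0.012],"delta_rot":[0.0,0.004,0.0],"jaw":0.0},{"delta_pos":[0.0,0.0,0.018],"delta_rot":[0.0,0.003,0.0],"jaw":0.0},{"delta_pos":[0.0,0.0,0.018],"delta_rot":[0.0,0.001,0.0],"jaw":0.0},{"delta_pos":[0.0,0.0,0.01],"delta_rot":[0.0,0.0,0.0],"jaw":0.0},{"delta_pos":[0.0,0.0,0.0],"delta_rot":[0.0,0.0,0.0],"jaw":0.0}])

```text
time: 15.45
position: [480.2, 17.8, 134.1]
ee_rot: [[-0.98, -0.083, 0.181], [-0.082, 0.997, 0.014], [-0.181, -0.001, -0.983]]
contact_force: [-0.6, -0.3, 0.6]
gripper_width: 0.001
```

```bash
python3 -c "
from ramp import *
tw()"; python3 snap.py side:s11 ; python3 - <<'E'
import cv2
b=cv2.imread("pics/s11.png")
cv2.imwrite("pics/d11.png",cv2.resize(b[150:265,220:350],None,fx=5,fy=5,interpolation=cv2.INTER_CUBIC))
E
```

```text
t 15.45 TCP s -69.1 h 102.6 y -0.4 | F along -0.5 normal 0.7 lat -0.2 | rot err deg [ 0.07 -0.45  0.08] grip 0.001
15.5 [480.2  17.8 134.7] [-0.5 -0.   0.4] [  -2.   27.  129.    5.   14. -102.] -0.002
```

View pics/d11.png

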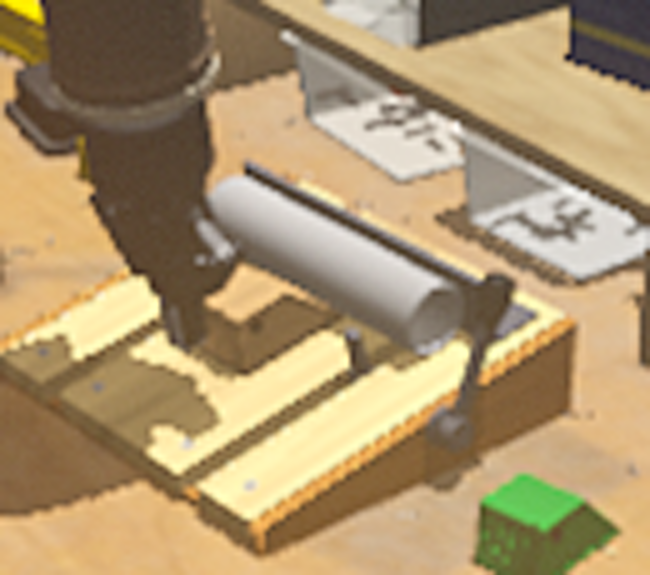

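The fingertips are behind the chock's back at (190,340) in the crop, the tube lies along the rail and the chock is under it. I'll lower a few mm and approach for the clean push.

>>> step_arm(motion=[{"delta_pos":[0.0,0.0004,0.004],"delta_rot":[-0.001,0.004,0.0],"jaw":0.0},{"delta_pos":[-0.003,0.0,0.003],"delta_rot":[0.0,0.004,0.0],"jaw":0.0},{"delta_pos":[-0.003,0.0,0.0],"delta_rot":[0.0,0.0,0.0],"jaw":0.0},{"delta_pos":[-0.001,0.0,0.0],"delta_rot":[0.0,0.0,0.0],"jaw":0.0}])

```text
time: 15.83
position: [490.5, 19.0, 130.2]
ee_rot: [[-0.981, -0.083, 0.174], [-0.082, 0.997, 0.014], [-0.175, -0.0, -0.985]]
contact_force: [-0.6, -0.7, -0.3]
gripper_width: 0.003
```

```bash
python3 -c "
from ramp import *
tw()"
```

```text
t 15.83 TCP s -59.6 h 97.0 y -0.1 | F along -0.7 normal -0.2 lat -0.7 | rot err deg [ 0.02 -0.06  0.07] grip 0.003
```

>>> step_arm(motion=[{"delta_pos":[-0.001,0.0,0.0],"delta_rot":[0.0,0.0,0.0],"jaw":0.0},{"delta_pos":[-0.001,0.0,0.0],"delta_rot":[0.0,0.0,0.0],"jaw":0.0}])

```text
time: 16.0
position: [493.3, 19.2, 131.4]
ee_rot: [[-0.981, -0.083, 0.176], [-0.082, 0.997, 0.014], [-0.176, -0.0, -0.984]]
contact_force: [0.4, 0.5, -0.4]
gripper_width: 0.001
```

```bash
python3 -c "
from ramp import *
tw()"
```

```text
t 16.00 TCP s -56.5 h 97.7 y -0.1 | F along 0.3 normal -0.4 lat 0.4 | rot err deg [ 0.03 -0.15  0.07] grip 0.001
```

>>> step_arm(motion=[{"delta_pos":[-0.0007,0.0,0.0002],"delta_rot":[0.0,0.001,0.0],"jaw":0.0},{"delta_pos":[-0.0007,0.0,0.0002],"delta_rot":[0.0,0.001,0.0],"jaw":0.0}])

```text
time: 16.17
position: [493.7, 19.4, 131.4]
ee_rot: [[-0.982, -0.083, 0.172], [-0.082, 0.997, 0.014], [-0.172, 0.0, -0.985]]
contact_force: [-4.5, -1.9, 2.9]
gripper_width: -0.002
```

```bash
python3 -c "
from ramp import *
tw()"
```

```text
t 16.17 TCP s -56.2 h 97.7 y -0.0 | F along -4.1 normal 3.6 lat -1.6 | rot err deg [0.01 0.08 0.07] grip -0.002
```

>>> step_arm(motion=[{"delta_pos":[-0.0007,0.0,0.0],"delta_rot":[0.0,0.0,0.0],"jaw":0.0},{"delta_pos":[-0.0007,0.0,0.0],"delta_rot":[0.0,0.0,0.0],"jaw":0.0}])

```text
time: 16.33
position: [493.8, 19.4, 131.5]
ee_rot: [[-0.982, -0.083, 0.169], [-0.082, 0.997, 0.014], [-0.17, 0.0, -0.985]]
contact_force: [-4.4, -2.1, -0.5]
gripper_width: 0.003
```

```bash
python3 -c "
from ramp import *
tw()"
```

```text
t 16.33 TCP s -56.0 h 97.7 y 0.0 | F along -4.6 normal 0.3 lat -1.7 | rot err deg [-0.01  0.23  0.07] grip 0.003
```

>>> step_arm(motion=[{"delta_pos":[-0.0012,0.0,0.0],"delta_rot":[0.0,-0.005,0.0],"jaw":0.0},{"delta_pos":[-0.0016,0.0,0.0],"delta_rot":[0.0,-0.005,0.0],"jaw":0.0}])

```text
time: 16.5
position: [493.7, 19.6, 131.3]
ee_rot: [[-0.981, -0.083, 0.173], [-0.082, 0.997, 0.016], [-0.174, 0.001, -0.985]]
contact_force: [-12.6, -6.1, 5.7]
gripper_width: -0.001
```

```bash
python3 -c "
from ramp import *
tw()"
```

```text
t 16.50 TCP s -56.2 h 97.5 y 0.2 | F along -11.9 normal 7.9 lat -5.0 | rot err deg [-0.05 -0.01  0.08] grip -0.001
```

>>> step_arm(motion=[{"delta_pos":[-0.0018,0.0,0.0],"delta_rot":[0.0,-0.005,0.0],"jaw":0.0}])

```text
time: 16.58
position: [493.6, 19.7, 131.2]
ee_rot: [[-0.981, -0.083, 0.175], [-0.082, 0.997, 0.016], [-0.175, 0.001, -0.984]]
contact_force: [-12.5, -6.1, 4.9]
gripper_width: -0.001
```

```bash
python3 -c "
from ramp import *
tw()"
```

```text
t 16.58 TCP s -56.3 h 97.4 y 0.3 | F along -12.0 normal 7.1 lat -5.0 | rot err deg [-0.07 -0.1   0.08] grip -0.001
```

>>> step_arm(motion=[{"delta_pos":[-0.0021,-0.0002,-0.0005],"delta_rot":[0.001,-0.003,-0.001],"jaw":0.0}])

```text
time: 16.67
position: [493.7, 19.6, 131.5]
ee_rot: [[-0.981, -0.084, 0.174], [-0.083, 0.996, 0.016], [-0.175, 0.001, -0.985]]
contact_force: [-10.3, -1.7, 0.8]
gripper_width: 0.002
```

```bash
python3 -c "
from ramp import *
tw()"
```

```text
t 16.67 TCP s -56.2 h 97.7 y 0.3 | F along -10.1 normal 2.6 lat -0.9 | rot err deg [-0.05 -0.06  0.04] grip 0.002
```

>>> step_arm(motion=[{"delta_pos":[-0.0024,-0.0001,-0.0004],"delta_rot":[0.001,-0.004,0.0],"jaw":0.0}])

```text
time: 16.75
position: [493.8, 19.7, 131.6]
ee_rot: [[-0.981, -0.084, 0.174], [-0.083, 0.996, 0.015], [-0.174, 0.0, -0.985]]
contact_force: [-12.8, -2.2, 0.6]
gripper_width: -0.002
```

```bash
python3 -c "
from ramp import *
tw()"
```

```text
t 16.75 TCP s -56.0 h 97.8 y 0.3 | F along -12.6 normal 2.8 lat -1.1 | rot err deg [-0.02 -0.04  0.04] grip -0.002
```

>>> step_arm(motion=[{"delta_pos":[-0.0028,-0.0001,-0.0004],"delta_rot":[0.0,-0.004,0.0],"jaw":0.0},{"delta_pos":[-0.0028,-0.0001,-0.0004],"delta_rot":[0.0,-0.004,0.0],"jaw":0.0}])

```text
time: 16.92
position: [493.9, 20.1, 131.8]
ee_rot: [[-0.982, -0.084, 0.171], [-0.082, 0.996, 0.016], [-0.172, 0.002, -0.985]]
contact_force: [-12.2, -4.5, 0.9]
gripper_width: 0.003
```

```bash
python3 -c "
from ramp import *
tw()"
```

```text
t 16.92 TCP s -55.8 h 98.0 y 0.7 | F along -12.2 normal 3.1 lat -3.4 | rot err deg [-0.1   0.11  0.05] grip 0.003
```

>>> step_arm(motion=[{"delta_pos":[-0.003,-0.0001,-0.0003],"delta_rot":[0.0,-0.005,0.0],"jaw":0.0},{"delta_pos":[-0.003,-0.0001,-0.0003],"delta_rot":[0.0,-0.005,0.0],"jaw":0.0}])

```text
time: 17.08
position: [493.9, 20.4, 131.7]
ee_rot: [[-0.982, -0.084, 0.169], [-0.082, 0.996, 0.018], [-0.17, 0.004, -0.985]]
contact_force: [-14.4, -5.8, 2.0]
gripper_width: -0.001
```

```bash
python3 -c "
from ramp import *
tw()"
```

```text
t 17.08 TCP s -55.8 h 97.8 y 1.0 | F along -14.3 normal 4.6 lat -4.5 | rot err deg [-0.2   0.2   0.06] grip -0.001
```

>>> step_arm(motion=[{"delta_pos":[-0.0032,-0.0003,-0.0004],"delta_rot":[0.002,-0.006,0.0],"jaw":0.0}])

```text
time: 17.17
position: [493.9, 20.4, 131.6]
ee_rot: [[-0.982, -0.084, 0.169], [-0.082, 0.996, 0.017], [-0.17, 0.002, -0.985]]
contact_force: [-15.7, -4.7, 2.0]
gripper_width: -0.003
```

```bash
python3 -c "
from ramp import *
tw()"
```

```text
t 17.17 TCP s -55.8 h 97.8 y 1.0 | F along -15.5 normal 4.7 lat -3.4 | rot err deg [-0.13  0.22  0.07] grip -0.003
```

>>> step_arm(motion=[{"delta_pos":[-0.0033,-0.0002,-0.0004],"delta_rot":[0.001,-0.006,0.0],"jaw":0.0}])

```text
time: 17.25
position: [494.0, 20.4, 131.6]
ee_rot: [[-0.982, -0.084, 0.169], [-0.082, 0.997, 0.016], [-0.169, 0.002, -0.986]]
contact_force: [-16.8, -5.5, 2.2]
gripper_width: 0.003
```

```bash
python3 -c "
from ramp import *
tw()"
```

```text
t 17.25 TCP s -55.8 h 97.8 y 1.0 | F along -16.5 normal 5.2 lat -4.0 | rot err deg [-0.12  0.24  0.08] grip 0.003
```

>>> step_arm(motion=[{"delta_pos":[-0.0033,-0.0002,-0.0006],"delta_rot":[0.001,-0.007,0.0],"jaw":0.0},{"delta_pos":[-0.0033,-0.0002,-0.0005],"delta_rot":[0.001,-0.007,0.0],"jaw":0.0}])

```text
time: 17.42
position: [493.9, 20.6, 131.8]
ee_rot: [[-0.982, -0.083, 0.17], [-0.082, 0.997, 0.016], [-0.171, 0.002, -0.985]]
contact_force: [-15.2, -5.5, 2.2]
gripper_width: -0.003
```

```bash
python3 -c "
from ramp import *
tw()"
```

```text
t 17.42 TCP s -55.8 h 97.9 y 1.1 | F along -15.0 normal 4.9 lat -4.2 | rot err deg [-0.1   0.18  0.09] grip -0.003
```

>>> step_arm(motion=[{"delta_pos":[-0.0033,-0.0002,-0.0005],"delta_rot":[0.001,-0.007,0.0],"jaw":0.0},{"delta_pos":[-0.0033,-0.0002,-0.0005],"delta_rot":[0.001,-0.007,0.0],"jaw":0.0},{"delta_pos":[-0.0033,-0.0002,-0.0005],"delta_rot":[0.001,-0.007,0.0],"jaw":0.0}])

```text
time: 17.67
position: [493.8, 20.8, 131.9]
ee_rot: [[-0.982, -0.083, 0.172], [-0.081, 0.997, 0.016], [-0.172, 0.002, -0.985]]
contact_force: [-15.7, -5.1, 1.8]
gripper_width: 0.003
```

```bash
python3 -c "
from ramp import *
tw()"
```

```text
t 17.67 TCP s -55.9 h 98.1 y 1.3 | F along -15.5 normal 4.6 lat -3.8 | rot err deg [-0.07  0.08  0.12] grip 0.003
```

>>> step_arm(motion=[{"delta_pos":[-0.0036,-0.0003,-0.0006],"delta_rot":[0.001,-0.006,-0.001],"jaw":0.0}])

```text
time: 17.75
position: [493.9, 20.7, 132.0]
ee_rot: [[-0.982, -0.083, 0.171], [-0.082, 0.997, 0.016], [-0.172, 0.001, -0.985]]
contact_force: [-17.5, -4.1, 2.4]
gripper_width: 0.002
```

```bash
python3 -c "
from ramp import *
tw()"
```

```text
t 17.75 TCP s -55.7 h 98.2 y 1.3 | F along -17.1 normal 5.5 lat -2.7 | rot err deg [-0.06  0.12  0.07] grip 0.002
```

>>> step_arm(motion=[{"delta_pos":[-0.0038,-0.0003,-0.0007],"delta_rot":[0.001,-0.006,-0.001],"jaw":0.0},{"delta_pos":[-0.0038,-0.0002,-0.0007],"delta_rot":[0.001,-0.006,-0.001],"jaw":0.0}])

```text
time: 17.92
position: [494.1, 20.8, 132.5]
ee_rot: [[-0.982, -0.085, 0.169], [-0.084, 0.996, 0.015], [-0.169, 0.001, -0.986]]
contact_force: [-16.6, -6.2, 1.2]
gripper_width: 0.002
```

```bash
python3 -c "
from ramp import *
tw()"
```

```text
t 17.92 TCP s -55.4 h 98.6 y 1.4 | F along -16.6 normal 4.2 lat -4.7 | rot err deg [-0.05  0.25 -0.03] grip 0.002
```

The clean push held about 15.5–17 N along the deck and the chock did not creep any further, so the tube is seated. I'll back off, lift clear and go to the uphill side of the lever knob.

>>> step_arm(motion=[{"delta_pos":[0.003,0.0,0.0],"delta_rot":[0.0,0.0,0.0],"jaw":0.0},{"delta_pos":[0.006,0.0,0.0],"delta_rot":[0.0,0.0,0.0],"jaw":0.0},{"delta_pos":[0.008,0.0,-0.005],"delta_rot":[0.0,0.0,0.0],"jaw":0.0},{"delta_pos":[0.003,0.0,-0.025],"delta_rot":[0.0,0.0,0.0],"jaw":0.0},{"delta_pos":[0.0,0.0,-0.035],"delta_rot":[0.0,0.0,0.0],"jaw":0.0},{"delta_pos":[0.0,0.0,-0.035],"delta_rot":[0.0,0.03,0.0],"jaw":0.0},{"delta_pos":[0.0,0.0,-0.03],"delta_rot":[0.0,0.03,0.0],"jaw":0.0},{"delta_pos":[0.0,0.0,0.0],"delta_rot":[0.0,0.03,0.0],"jaw":0.0}])

```text
time: 18.58
position: [447.3, 16.8, 261.7]
ee_rot: [[-0.994, -0.085, 0.075], [-0.084, 0.996, 0.007], [-0.075, 0.0, -0.997]]
contact_force: [2.7, 0.1, 1.3]
gripper_width: -0.002
```

```bash
python3 -c "
from ramp import *
tw()
plan([650,-120,270],Rdown(94.85,0),jaw=0.0)"; python3 snap.py wrist:w12 side:s12; python3 - <<'E'
import cv2
b=cv2.imread("pics/s12.png")
cv2.imwrite("pics/d12.png",cv2.resize(b[150:265,220:350],None,fx=5,fy=5,interpolation=cv2.INTER_CUBIC))
E
```

```text
t 18.58 TCP s -79.3 h 234.0 y 1.3 | F along 2.8 normal 0.9 lat -0.1 | rot err deg [-0.03  5.69  0.01] grip -0.002
t 18.58 pos [447.3  16.8 261.7] n 7
[{"delta_pos": [-0.0272, -0.0219, 0.0009], "delta_rot": [0.0, 0.011, -0.0], "jaw": 0.0}, {"delta_pos": [-0.0272, -0.0219, 0.0006], "delta_rot": [0.0, 0.011, -0.0], "jaw": 0.0}, {"delta_pos": [-0.0272, -0.0219, 0.0003], "delta_rot": [0.0, 0.011, -0.0], "jaw": 0.0}, {"delta_pos": [-0.0272, -0.0219, -0.0], "delta_rot": [0.0, 0.011, -0.0], "jaw": 0.0}, {"delta_pos": [-0.0272, -0.0219, -0.0003], "delta_rot": [0.0, 0.011, -0.0], "jaw": 0.0}, {"delta_pos": [-0.0272, -0.0219, -0.0006], "delta_rot": [0.0, 0.011, -0.0], "jaw": 0.0}, {"delta_pos": [-0.0272, -0.0219, -0.0009], "delta_rot": [0.0, 0.011, -0.0], "jaw": 0.0}]
18.68 [447.5  16.9 258.4] [ 0.3 -0.5 -0. ] [ -2.  13. 122.   1.  40. -98.] -0.0
```

View pics/d12.png

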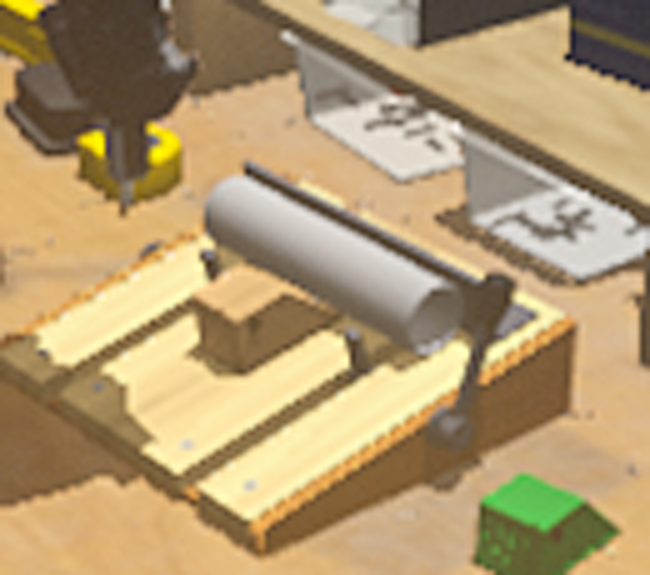

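View pics/w12.png

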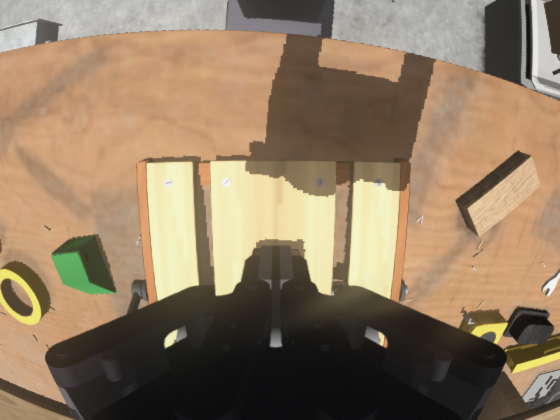

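The side view shows the tube lying along the rail, the chock snug under it on its own, and both stop fingers standing free at (353,348) and (209,262). Now to the lever.

>>> step_arm(motion=[{"delta_pos":[-0.027,-0.022,-0.001],"delta_rot":[0.0,0.011,0.0],"jaw":0.0},{"delta_pos":[-0.027,-0.022,0.0],"delta_rot":[0.0,0.011,0.0],"jaw":0.0},{"delta_pos":[-0.027,-0.022,0.0],"delta_rot":[0.0,0.011,0.0],"jaw":0.0},{"delta_pos":[-0.027,-0.022,0.0],"delta_rot":[0.0,0.011,0.0],"jaw":0.0},{"delta_pos":[-0.027,-0.022,-0.001],"delta_rot":[0.0,0.011,0.0],"jaw":0.0},{"delta_pos":[-0.027,-0.022,-0.001],"delta_rot":[0.0,0.01,0.0],"jaw":0.0},{"delta_pos":[-0.025,-0.02,-0.001],"delta_rot":[0.0,0.01,0.0],"jaw":0.0},{"delta_pos":[0.0,0.0,0.0],"delta_rot":[0.0,0.0,0.0],"jaw":0.0}])

```text
time: 19.35
position: [648.7, -123.4, 259.5]
ee_rot: [[-0.996, -0.089, -0.005], [-0.089, 0.996, 0.004], [0.005, 0.004, -1.0]]
contact_force: [-1.0, 0.9, 0.5]
gripper_width: -0.0
```

```bash
cat >> ramp.py <<'E'
def rw():
    s=monitor.sense(); o=s['position']-C+np.array([0,0,45.]); f=s['contact_force']
    print("t %.2f TCP ramp x %.1f y %.1f z %.1f | F x %.1f y %.1f z %.1f | z %s"%(s['time'],o@ux,o@uy,o[2],f@ux,f@uy,f[2],np.round(s['ee_rot'][:,2],3)))
def rp(x,y,z): return C*[1,1,0]+x*ux+y*uy+np.array([0,0,z])
E
python3 -c "
from ramp import *
rw()
plan(rp(72,-152,182),Rdown(94.85,0),jaw=0.0)"; python3 snap.py wrist:w13
```

```text
t 19.35 TCP ramp x 70.2 y -155.3 z 259.5 | F x -0.9 y 1.0 z 0.5 | z [-0.005  0.004 -1.   ]
t 19.35 pos [ 648.7 -123.4  259.5] n 3
[{"delta_pos": [-0.0007, 0.001, 0.0258], "delta_rot": [0.001, -0.002, 0.001], "jaw": 0.0}, {"delta_pos": [-0.0007, 0.001, 0.0258], "delta_rot": [0.001, -0.002, 0.001], "jaw": 0.0}, {"delta_pos": [-0.0007, 0.0011, 0.0258], "delta_rot": [0.001, -0.002, 0.001], "jaw": 0.0}]
19.4 [ 646.4 -122.   258.7] [-1.5 -0.  -0.3] [ -13.   31.   93.    0.   57. -109.] 0.001
```

View pics/w13.png

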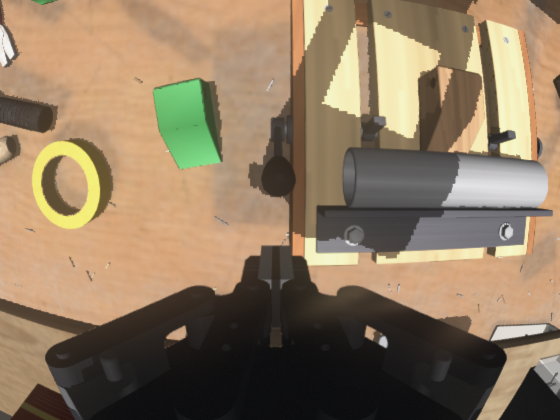

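The knob is at (278,176), directly downhill of the closed fingertips at (276,250), with a clear gap. The tube touches the rail along its length. A quick knob fix by ray, then I'll descend.

```bash
python3 - <<'E'
from h import *
from ramp import *
W=load("w13")
p=onz(W,(278,176),121); o=p-C; print("knob ramp",o@ux,o@uy)
plan(rp(74,-152,184),Rdown(94.85,0),jaw=0.0,n=4)
E
```

```text
knob ramp 37.421024144741885 -152.21639281316084
t 19.4 pos [ 646.4 -122.   258.7] n 4
[{"delta_pos": [-0.0016, 0.0003, 0.0187], "delta_rot": [0.001, -0.002, 0.001], "jaw": 0.0}, {"delta_pos": [-0.0016, 0.0004, 0.0187], "delta_rot": [0.001, -0.002, 0.001], "jaw": 0.0}, {"delta_pos": [-0.0016, 0.0004, 0.0187], "delta_rot": [0.001, -0.002, 0.001], "jaw": 0.0}, {"delta_pos": [-0.0015, 0.0004, 0.0187], "delta_rot": [0.001, -0.002, 0.001], "jaw": 0.0}]
```

>>> step_arm(motion=[{"delta_pos":[-0.003,0.0005,0.016],"delta_rot":[0.001,-0.002,0.001],"jaw":0.0},{"delta_pos":[-0.002,0.0005,0.019],"delta_rot":[0.001,-0.002,0.001],"jaw":0.0},{"delta_pos":[-0.002,0.0005,0.019],"delta_rot":[0.001,-0.002,0.001],"jaw":0.0},{"delta_pos":[-0.002,0.0,0.016],"delta_rot":[0.001,-0.002,0.0],"jaw":0.0},{"delta_pos":[0.0,0.0,0.0],"delta_rot":[0.0,0.0,0.0],"jaw":0.0}])

```text
time: 19.82
position: [651.1, -117.7, 180.3]
ee_rot: [[-0.996, -0.085, -0.001], [-0.085, 0.996, 0.004], [0.0, 0.004, -1.0]]
contact_force: [-1.9, 0.4, -0.1]
gripper_width: -0.004
```

```bash
python3 -c "
from ramp import *
rw()"
```

```text
t 19.82 TCP ramp x 72.9 y -149.9 z 180.3 | F x -1.9 y 0.6 z -0.1 | z [-0.001  0.004 -1.   ]
```

>>> step_arm(motion=[{"delta_pos":[0.006,-0.001,0.0],"delta_rot":[0.0,0.0,0.0],"jaw":0.0},{"delta_pos":[0.008,-0.001,0.0],"delta_rot":[0.0,0.0,0.0],"jaw":0.0},{"delta_pos":[0.008,0.0,0.0],"delta_rot":[0.0,0.0,0.0],"jaw":0.0},{"delta_pos":[0.008,0.0,0.0],"delta_rot":[0.0,0.0,0.0],"jaw":0.0}])

```text
time: 20.15
position: [619.2, -121.4, 180.8]
ee_rot: [[-0.996, -0.087, 0.002], [-0.087, 0.996, 0.004], [-0.002, 0.004, -1.0]]
contact_force: [2.0, 0.5, 3.4]
gripper_width: 0.002
```

```bash
python3 -c "
from ramp import *
rw()"
```

```text
t 20.15 TCP ramp x 40.9 y -150.9 z 180.8 | F x 2.0 y 0.4 z 3.4 | z [ 0.002  0.004 -1.   ]
```

>>> step_arm(motion=[{"delta_pos":[0.009,0.0,0.0],"delta_rot":[0.0,0.0,0.0],"jaw":0.0},{"delta_pos":[0.009,0.0,0.0],"delta_rot":[0.0,0.0,0.0],"jaw":0.0},{"delta_pos":[0.009,0.0,0.0],"delta_rot":[0.0,0.0,0.0],"jaw":0.0}])

```text
time: 20.4
position: [590.0, -124.2, 183.3]
ee_rot: [[-0.996, -0.087, 0.006], [-0.087, 0.996, 0.003], [-0.007, 0.003, -1.0]]
contact_force: [2.5, 0.1, -1.4]
gripper_width: 0.002
```

```bash
python3 -c "
from ramp import *
rw()"; python3 snap.py wrist:w14 side:s14; python3 - <<'E'
import cv2
b=cv2.imread("pics/s14.png")
cv2.imwrite("pics/d14.png",cv2.resize(b[150:265,240:370],None,fx=5,fy=5,interpolation=cv2.INTER_CUBIC))
E
```

```text
t 20.40 TCP ramp x 11.6 y -151.2 z 183.3 | F x 2.5 y -0.1 z -1.4 | z [ 0.006  0.003 -1.   ]
20.5 [ 589.  -124.2  183. ] [ 0.1 -0.5 -0.4] [ -15.   32.  104.    0.   44. -110.] 0.004
```

View pics/d14.png

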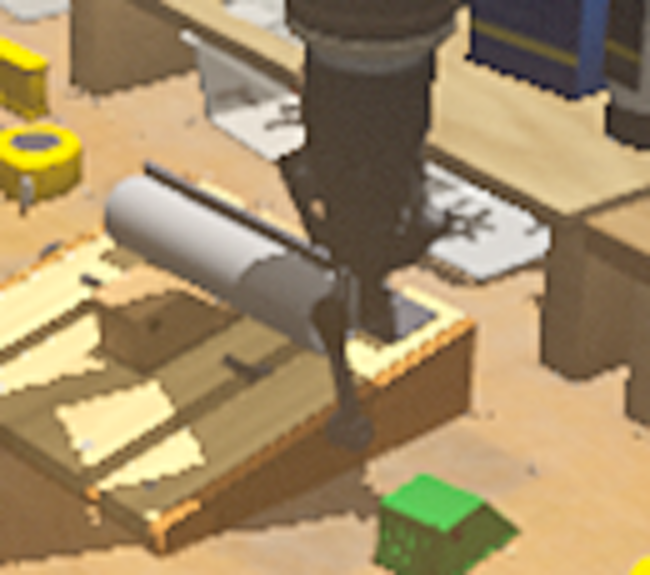

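View pics/w14.png

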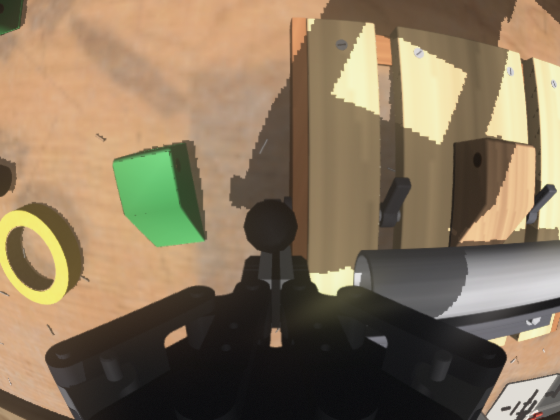

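The lever is past upright, the stop fingers are leaning over, and the tube and chock haven't moved. I'll continue the sweep, following the arc down.

>>> step_arm(motion=[{"delta_pos":[0.008,0.0,0.001],"delta_rot":[0.0,0.0,0.0],"jaw":0.0},{"delta_pos":[0.008,0.0,0.002],"delta_rot":[0.0,0.001,0.0],"jaw":0.0},{"delta_pos":[0.007,0.0,0.004],"delta_rot":[0.0,0.001,0.0],"jaw":0.0}])

```text
time: 20.75
position: [566.0, -126.5, 176.4]
ee_rot: [[-0.996, -0.086, 0.005], [-0.086, 0.996, 0.003], [-0.005, 0.002, -1.0]]
contact_force: [1.3, 0.2, 3.6]
gripper_width: -0.003
```

```bash
python3 -c "
from ramp import *
rw()"
```

```text
t 20.75 TCP ramp x -12.6 y -151.5 z 176.4 | F x 1.3 y 0.1 z 3.6 | z [ 0.005  0.003 -1.   ]
```

>>> step_arm(motion=[{"delta_pos":[0.006,0.0,0.005],"delta_rot":[0.0,0.0,0.0],"jaw":0.0},{"delta_pos":[0.005,0.0,0.005],"delta_rot":[0.0,0.0,0.0],"jaw":0.0}])

```text
time: 20.92
position: [553.5, -127.6, 165.7]
ee_rot: [[-0.996, -0.086, 0.005], [-0.086, 0.996, 0.003], [-0.005, 0.002, -1.0]]
contact_force: [1.7, 0.3, 1.4]
gripper_width: 0.001
```

```bash
python3 -c "
from ramp import *
rw()"; python3 snap.py side:s15; python3 - <<'E'
import cv2
b=cv2.imread("pics/s15.png")
cv2.imwrite("pics/d15.png",cv2.resize(b[150:265,240:370],None,fx=5,fy=5,interpolation=cv2.INTER_CUBIC))
E
```

```text
t 20.92 TCP ramp x -25.1 y -151.5 z 165.7 | F x 1.7 y 0.2 z 1.4 | z [ 0.005  0.003 -1.   ]
20.97 [ 552.1 -127.5  164.5] [ 0.6 -0.7 -2.4] [ -16.   31.  110.    0.   39. -111.] 0.002
```

View pics/d15.png

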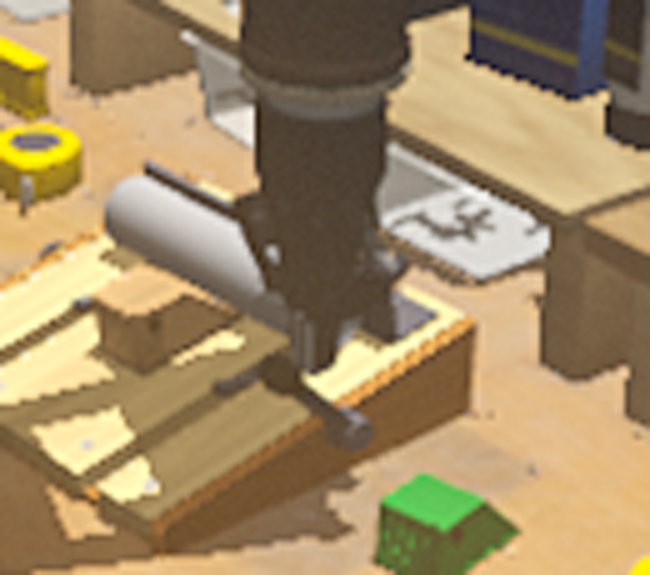

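>>> step_arm(motion=[{"delta_pos":[0.005,0.0,0.004],"delta_rot":[0.0,0.0,0.0],"jaw":0.0},{"delta_pos":[0.004,0.0,0.004],"delta_rot":[0.0,0.0,0.0],"jaw":0.0}])

```text
time: 21.13
position: [543.0, -128.4, 155.7]
ee_rot: [[-0.996, -0.086, 0.003], [-0.086, 0.996, 0.003], [-0.004, 0.003, -1.0]]
contact_force: [3.2, 0.0, -0.1]
gripper_width: 0.001
```

```bash
python3 -c "
from ramp import *
rw()"
```

```text
t 21.13 TCP ramp x -35.7 y -151.4 z 155.7 | F x 3.2 y -0.2 z -0.1 | z [ 0.003  0.003 -1.   ]
```

>>> step_arm(motion=[{"delta_pos":[0.004,0.0,0.003],"delta_rot":[0.0,0.0,0.0],"jaw":0.0},{"delta_pos":[0.003,0.0,0.003],"delta_rot":[0.0,0.0,0.0],"jaw":0.0}])

```text
time: 21.3
position: [539.6, -129.7, 150.6]
ee_rot: [[-0.996, -0.086, 0.013], [-0.086, 0.996, 0.001], [-0.013, 0.0, -1.0]]
contact_force: [14.4, 11.3, 49.6]
gripper_width: 0.001
```

```bash
python3 -c "
from ramp import *
rw()"
```

```text
t 21.30 TCP ramp x -39.1 y -152.4 z 150.6 | F x 15.3 y 10.1 z 49.6 | z [ 0.013  0.001 -1.   ]
```

It has reached the end stop, with force rising on the tool. I'll back off straight away.

>>> step_arm(motion=[{"delta_pos":[-0.003,0.0,-0.006],"delta_rot":[0.0,0.0,0.0],"jaw":0.0},{"delta_pos":[-0.003,0.0,-0.01],"delta_rot":[0.0,0.0,0.0],"jaw":0.0}])

```text
time: 21.47
position: [544.8, -129.0, 165.7]
ee_rot: [[-0.996, -0.085, 0.012], [-0.085, 0.996, 0.002], [-0.012, 0.001, -1.0]]
contact_force: [0.3, -0.3, -1.1]
gripper_width: 0.005
```

```bash
python3 -c "
from ramp import *
rw()"; python3 snap.py wrist:w16 side:s16 scene:e16; python3 - <<'E'
import cv2
b=cv2.imread("pics/s16.png")
cv2.imwrite("pics/d16.png",cv2.resize(b[150:265,240:370],None,fx=5,fy=5,interpolation=cv2.INTER_CUBIC))
E
```

```text
t 21.47 TCP ramp x -33.9 y -152.2 z 165.7 | F x 0.3 y -0.3 z -1.1 | z [ 0.012  0.002 -1.   ]
21.62 [ 545.3 -129.2  166.5] [-0.2  0.4 -0.4] [ -17.   30.  111.    0.   38. -112.] 0.001
```

View pics/d16.png

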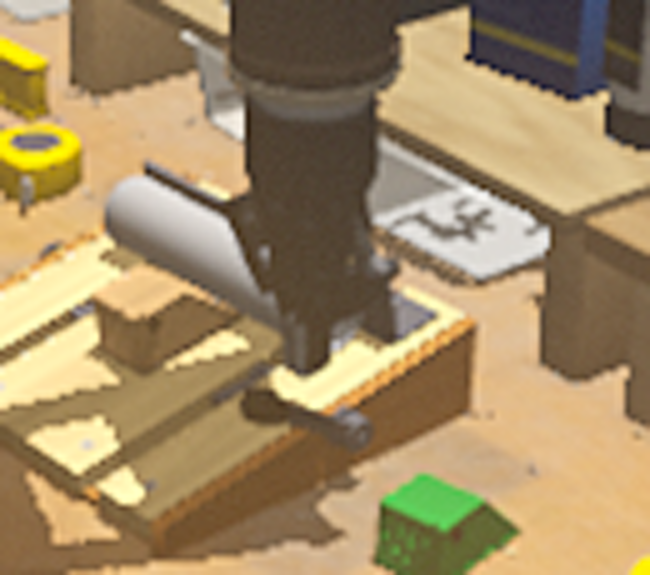

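View pics/w16.png

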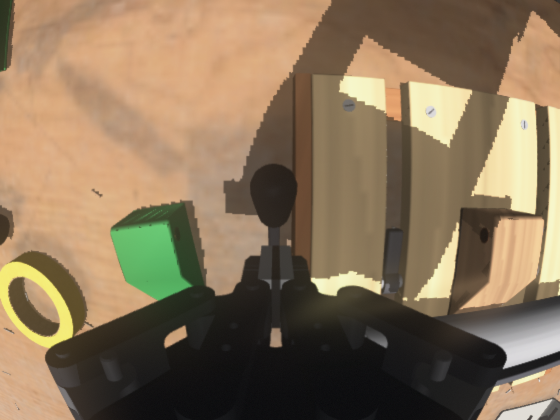

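The lever lies low, with the knob at (272,192) in the wrist view, and the stop finger lies flush in the gap at (393,262). I'll lift clear and check the lever angle, tube and chock.

>>> step_arm(motion=[{"delta_pos":[-0.004,0.0,-0.02],"delta_rot":[0.0,0.0,0.0],"jaw":0.0},{"delta_pos":[0.0,0.0,-0.035],"delta_rot":[0.0,0.0,0.0],"jaw":0.0},{"delta_pos":[0.0,0.0,-0.035],"delta_rot":[0.0,0.0,0.0],"jaw":0.0},{"delta_pos":[0.005,-0.01,-0.03],"delta_rot":[0.0,0.0,0.0],"jaw":0.0},{"delta_pos":[0.02,0.0,-0.025],"delta_rot":[0.0,0.0,0.0],"jaw":0.0},{"delta_pos":[0.025,0.0,-0.02],"delta_rot":[0.0,0.0,0.0],"jaw":0.0},{"delta_pos":[0.01,0.0,0.0],"delta_rot":[0.0,0.0,0.0],"jaw":0.0},{"delta_pos":[0.0,0.0,0.0],"delta_rot":[0.0,0.0,0.0],"jaw":0.0}])

```text
time: 22.28
position: [481.7, -143.7, 332.9]
ee_rot: [[-0.996, -0.087, 0.0], [-0.087, 0.996, 0.004], [-0.0, 0.004, -1.0]]
contact_force: [2.1, -0.1, -0.2]
gripper_width: 0.003
```

```bash
python3 - <<'E'
from h import *
from ramp import *
rw()
W=load("w16");p=onz(W,(272,192),85); o=p-C; print("knob ramp",o@ux,o@uy)
E
python3 snap.py wrist:w17 side:s17 scene:e17; python3 - <<'E'
import cv2
b=cv2.imread("pics/s17.png")
cv2.imwrite("pics/d17.png",cv2.resize(b[150:265,220:350],None,fx=5,fy=5,interpolation=cv2.INTER_CUBIC))
b=cv2.imread("pics/e17.png")
cv2.imwrite("pics/d18.png",cv2.resize(b[165:270,210:345],None,fx=5,fy=5,interpolation=cv2.INTER_CUBIC))
E
```

```text
t 22.28 TCP ramp x -98.0 y -161.5 z 332.9 | F x 2.1 y -0.2 z -0.2 | z [ 0.     0.004 -1.   ]
knob ramp -67.23580489190452 -152.79528891389694
22.43 [ 483.8 -143.7  332. ] [ 0.9  0.2 -0.6] [ -20.   14.  108.    0.   58. -115.] -0.002
```

View pics/d17.png

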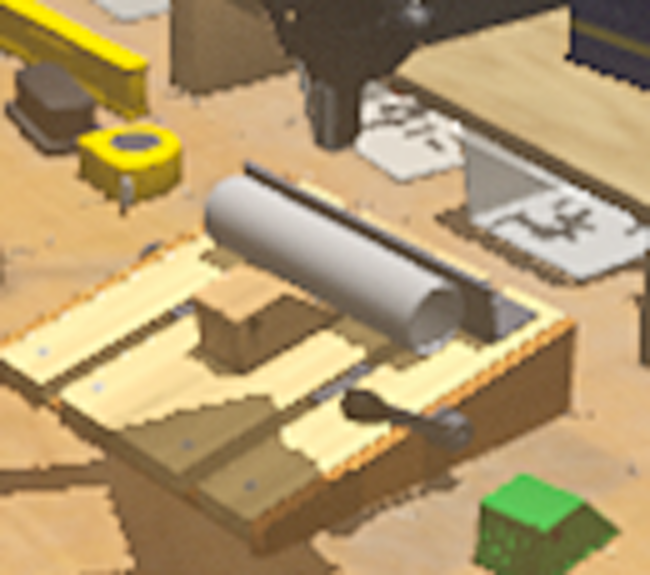

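View pics/w17.png

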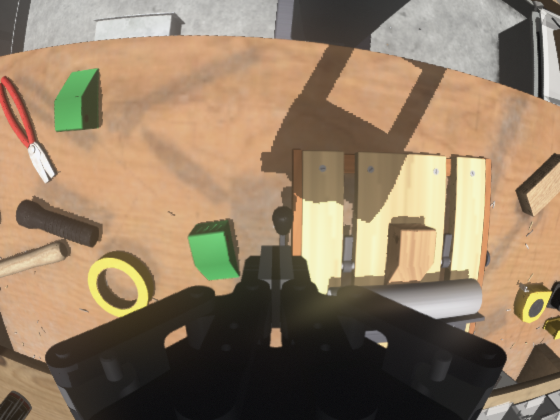

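View pics/d18.png

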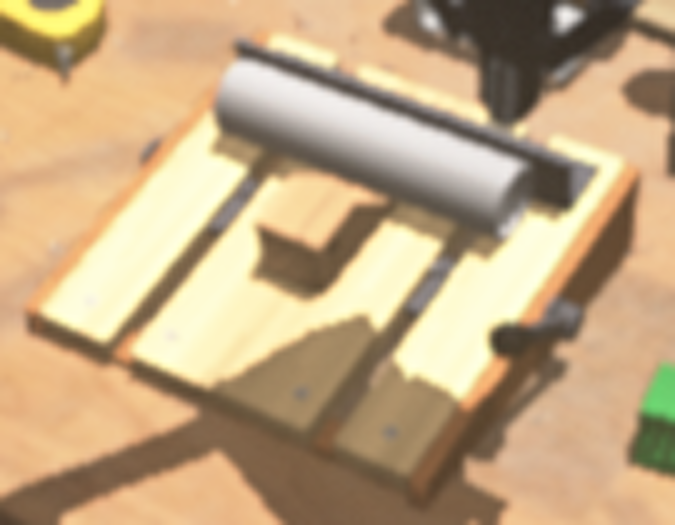

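Both outer views agree. The stop fingers lie flush in the gaps, and the knob is at ramp x ≈ -67 mm against -64 expected at the end stop. The tube's near end is at (438,315), the same pixel as before the lever moved, and the chock is flat against it. The robot is clear, so I'll let it settle briefly, then hand in.

>>> step_arm(motion=[{"delta_pos":[0.0,0.0,0.0],"delta_rot":[0.0,0.0,0.0],"jaw":0.0},{"delta_pos":[0.0,0.0,0.0],"delta_rot":[0.0,0.0,0.0],"jaw":0.0},{"delta_pos":[0.0,0.0,0.0],"delta_rot":[0.0,0.0,0.0],"jaw":0.0},{"delta_pos":[0.0,0.0,0.0],"delta_rot":[0.0,0.0,0.0],"jaw":0.0}])

```text
time: 22.77
position: [485.2, -143.0, 328.4]
ee_rot: [[-0.996, -0.088, -0.005], [-0.088, 0.996, 0.006], [0.004, 0.007, -1.0]]
contact_force: [0.7, 0.1, 0.3]
gripper_width: 0.005
```

```bash
python3 - <<'E'
from workcell import workorder, viewer
import cv2,numpy as np
d=viewer.snapshot("side")["color"]; a=cv2.imread("pics/s17.png")
print("diff ramp area",np.abs(d[175:262,215:340].astype(int)-a[175:262,215:340]).mean())
print(workorder.close_job())
E
```

```text
diff ramp area 2.016704980842912
the job is handed in; nothing more can be done
None
```

The tube is held against the back rail by the chock alone with the stop fingers folded down, and I handed the job in at about 23 s. No verdict was reported.

I laid the beech chock on the middle plank and pushed it up under the tube until the tube met the rail. The push reached about 14–16 N while gripped (one brief peak of 18.9 N). After letting go I pushed the chock's back with the closed fingers at 15–17 N. Then I swung the lever over to its end stop.

**Last checks that agreed**
- **Stop fingers:** they lie flush in the gaps, and the knob measures at ramp x ≈ -67 mm against -64 expected at the end stop.
- **Tube and chock:** the tube stayed put in the images while the lever moved, and the chock sits flat against it.
- **Robot and loose things:** the tool force was near zero with the arm clear. The offcut, masking tape and tape measure were never approached.

**What is less certain**
- **Rail force:** it was never measured directly. I judged it from the push, part of which (about 2–5 N) was bearing down on the chock.
- **End stop:** the fingertips met it with about 50 N for a moment before I backed off. That is under the 120 N wrist limit. It was the fingertips that pressed, but it is above the 40 N allowed for the arm or gripper body.
- **Rail position:** my first camera estimate was about 9 mm short, so I found the rail by feel.

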